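Put away the returned pump parts

TASK

Put the returned pump parts away: the large bearing flat in the large round dish, the small bearing flat in the small round dish, the square-bodied spindle lying in the oblong trough, and the leaning cover plate fully home and upright in the empty slot of the plate rack. Any order will do; leave each part lying still inside its own place.

Things in the scene. Friction and masses are not known exactly. Their poses are not given: they have to be found in the camera images.
- bearing_large: Large steel ball bearing lying flat on the bench, a ring with dark rubber seals: outer diameter 58 mm, bore 26 mm, 22 mm high. Origin at its centre (11 mm above its underside), z up along its axis.
- bearing_small: Small bearing of the same look, lying flat: outer diameter 34 mm, bore 14 mm, 20 mm high. Origin at its centre (10 mm above its underside), z up along its axis.
- spindle: Bright steel drive spindle lying on the bench, 110 mm long: a 22 x 22 mm square middle 60 mm long and a round 14 mm journal, 25 mm long, at each end. Origin at its middle (11 mm above the bench), x along its length. Either end may lead.
- plate: Aluminium cover plate 100 mm tall (z), 80 wide (y), 8 thick (x), with dark screw holes and a round mark. At the start it stands in the stand, leaning 0.35 rad (20 degrees) towards its +x. Origin: middle of its lower edge; z runs up the plate. The upper 48 mm of both faces is free to grip; lift it along its own z. A half turn about z does not matter.
- stand: Fixed grey leaning stand that holds the plate at the start, base 90 x 100 mm; its back rest reaches 50 mm up the plate's rear (+x) face, its front lip 12 mm up the front. Origin on the bench, 22 mm below the middle of the plate's lower edge; the plate's top leans towards the stand's +x.
- dish_large: Fixed round grey dish for the large bearing: inner diameter 82 mm, outer 94 mm, floor 4 mm thick, rim top 10 mm above the bench. Origin at the centre of its underside on the bench.
- dish_small: Fixed round grey dish for the small bearing: inner diameter 54 mm, outer 66 mm, floor 4 mm thick, rim top 10 mm above the bench. Origin at the centre of its underside.
- trough: Fixed oblong grey trough for the spindle: inside 136 mm (along its x) by 46 mm (along its y), walls 6 mm, floor 4 mm thick, rim top 10 mm above the bench. Origin at the centre of its underside.
- rack: Fixed grey plate rack 42 mm high with two slots along its y. The free slot, for the plate, is at its x = 0; the slot at x = +56 mm holds a like plate (fixed, top at 106 mm). A slot is 12 mm wide, 104 mm long, its floor 6 mm above the bench; above 30 mm it flares to a 30 mm wide mouth at the top (42 mm). Origin on the bench under the middle of the free slot, z up.
Mind the look-alikes: they are no part of the job. What is shaped like the spindle but purple is not meant. Leave any orange or turquoise look-alike of the bearing_large alone.

How it is judged:
By the outcome, as a careful person would: the job done as asked, in the order asked, and still so for the second after the job is handed in, with the robot touching nothing.
It also fails if it takes over 99 s, if anything falls off the work surface, if the arm or the gripper's body presses on something with over 40 N, if the wrist force passes 120 N, or if a joint passes its speed limit or range.

ROBOT

A 6-joint arm with a two-finger parallel gripper is mounted at the origin on the work surface. World frame = base frame: x ahead of the robot, y to its left, z up, the work surface at z = 0. Lengths are in m, angles in rad, forces in N, time in s.
With the tool pointing down it reaches from about 0.35 to 0.775 m from the base axis. Payload 5.5 kg.
Tool frame: the origin (TCP) lies at the very end of the fingers, on their centre line; the grasp point (between the pads) lies 19 mm behind it; z points along the fingers, y is the direction in which the jaws open and shut (so a half turn about z gives the same grasp; the last joint's range is limited). The gripper opens to 85 mm and grips with 20 to 120 N. Pads are 22 mm wide; open, the fingers measure 114 mm over their backs; the gripper's body (76 mm by 85 mm) begins 54 mm behind the grasp point. The pads swing forward as they close: fully open they stand 13 mm farther back than shut.
Start: joints at [0.968, 0.313, 0.046, 1.304, 0, 1.431], TCP at [0.257, 0.515, 0.231] pointing down, gripper open.
Joint ranges: [-2.76, 2.76], [-0.86, 1.69], [-1.03, 1.26], [-2.2, 2.34], [-1.47, 1.5], [-3.14, 3.14]. Speed limits (rad/s): [2.57, 2.57, 3.14, 3.14, 3.14, 3.14].

INTERFACE

Orientations are given as a unit quaternion [w, x, y, z].
In Python, from workcell import get_state, vision, workorder, silhouettes, tip_of gives the robot as it stands.
- The arm moves only by the shell command python3 -m inch 'ROWS' [FORCE]. ROWS is JSON, a list of rows, each a list of 7 numbers: the shift along the tool's x, y, z in cm, then the turn, a rotation vector about the tool's x, y, z in degrees, then the finger opening in cm, from 0 to 8.54. In form: [[dx, dy, dz, rx, ry, rz, hand], ...]. A call has 1 to 5 rows; each row shifts and turns the commanded pose from where the row before left it, along the tool's axes as they then stand; what a row does not reach is not made up. A row lasts 1/10 s, in which the tool goes at most 50 mm and 8.59 degrees, less where a joint would pass 70% of its speed; a pose out of reach is approached as far as the arm can. A call with a gripper value outside its range is refused whole. The fingers move at their own pace and stop on an object; FORCE is the grip in N (left out, the last holds). Time passes only in rows, so rows that do not move let the fingers close. It gives the time, the measured TCP pose, the force and the opening at its end, in the units of the state.
- get_state(): the state, without advancing time (a new reading comes with each control period).
- vision.read_camera(name): name is "scene" or "top"; returns a dict with "pixels" (420x560x3 uint8, red, green, blue), "depth" (420x560 float32, m along the optical axis (not along the pixel's ray), 0 where there is no reading), "mtx" (3x3 intrinsics, pixels), "T" (4x4, takes a point from camera to world coordinates). Camera axes: x right, y up, looking along -z (the intrinsics and any distortion apply to the point x, -y, -z); pixel columns grow to the right and rows downward; lengths in m; the calibration is good to about 2 mm. A picture is of the moment at which its call begins.
- workorder.hand_in(): hands the job in, once; it reports no verdict.
Trained networks look in a picture, given as the dict that the camera call returned (one of the last four; its "shot" number tells which), for a name from the list of things; names that differ only in an ending like _2 or _b are one class to them, and where a whole thing is asked for, a point or a joint stands for the part that bears it (a point fixed in the world has none). Each returns a list of dicts, best first, with "confidence" (0 to 1); they miss things now and then, are a little off and sometimes report something else, mostly with a low value. They report only what shows in the picture. A call takes as long as a camera call. They do not tell look-alikes from the thing itself.
- silhouettes(picture, label): "mask" (420x560 bool, what is visible of it) and "location" ([column, row] in pixels, amid what is visible of it).
- tip_of(picture, label): "location" ([column, row] in pixels: a listed point, or the origin of a listed thing).
The state is a dict: "clock": time; "joint_pos": joint angles; "qvel": joint speeds; "tau": joint torques, N m; "tcp_pos": TCP position; "orientation": TCP orientation; "wrist_force": force on the tool from outside, world axes, zero at the start; "ft_torque": the same for the moment, N m; "finger_gap": finger opening in m.
Only numpy, scipy, OpenCV 4.12 (cv2) and the standard library are available. Lean on these libraries where they do the work, as an engineer would, in place of code of your own. Each camera call takes 0.05 s, during which the arm holds its last target.

## Working session

There is one attempt and no reset: what is moved stays moved. The work goes in short steps, Python scripts to look and compute and a shell command to move; the robot and the scene stay as the last step left them, time stands still between calls to the robot, and variables do not carry over. Pictures are saved under pics/ and viewed, and the job is handed in when it is done.

```bash
ls; mkdir -p pics
python3 - <<'E'
from workcell import get_state, vision
import cv2, pickle
s=get_state();print(s)
for n in ("scene","top"):
    p=vision.read_camera(n); cv2.imwrite(f"pics/{n}0.png",p["pixels"][:,:,::-1]); pickle.dump(p,open(f"{n}0.pkl","wb"))
    print(n,p["mtx"],p["T"],p.keys())
E
```

```text
pics
{'clock': 0.0, 'joint_pos': array([9.68387283e-01, 3.14014185e-01, 4.49508977e-02, 1.30358654e+00,
       7.53064186e-06, 1.43119088e+00]), 'qvel': array([-0.00042375,  0.0007934 ,  0.00164044,  0.00081237, -0.00094992,
       -0.00085134]), 'tau': array([ 6.46738999e-05, -4.80624318e+01,  2.98532653e+01,  1.92243420e-02,
       -2.70103501e-04, -2.34168772e-05]), 'tcp_pos': array([0.25642625, 0.51407624, 0.23038954]), 'orientation': array([-3.39506076e-04,  2.29342089e-01,  9.73345441e-01, -8.62330508e-04]), 'wrist_force': array([-0.57564516, -0.0144889 , -0.81576757]), 'ft_torque': array([-0.00950493,  0.01641044, -0.04672885]), 'finger_gap': 0.08524132610251135}
scene [[381.07093599   0.         276.72559243]
 [  0.         381.07093599 211.54469813]
 [  0.           0.           1.        ]] [[ 0.08459664 -0.64777374  0.75712125  1.136142  ]
 [ 0.99641446  0.05597119 -0.06344644 -0.07448504]
 [-0.00127804  0.75977392  0.65018609  0.63133782]
 [ 0.          0.          0.          1.        ]] dict_keys(['pixels', 'depth', 'mtx', 'T', 'shot'])
top [[535.9682002    0.         270.92440617]
 [  0.         535.9682002  200.84053566]
 [  0.           0.           1.        ]] [[-7.39515695e-03  9.96788969e-01 -7.97311885e-02  3.39883883e-01]
 [-9.99873868e-01 -8.49161554e-03 -1.34216552e-02  5.85714698e-04]
 [-1.40556045e-02  7.96218766e-02  9.96726039e-01  1.45128294e+00]
 [ 0.00000000e+00  0.00000000e+00  0.00000000e+00  1.00000000e+00]] dict_keys(['pixels', 'depth', 'mtx', 'T', 'shot'])
```

View pics/scene0.png

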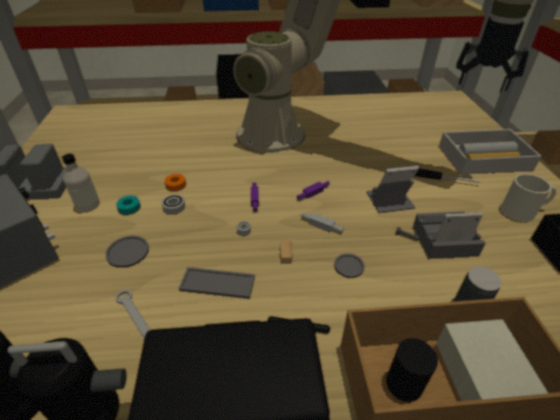

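View pics/top0.png

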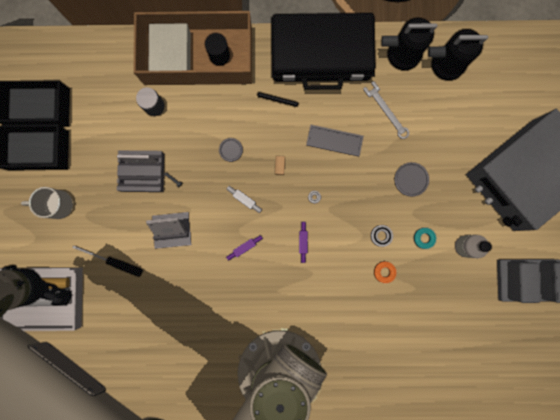

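The pictures show, in the top view: large bearing (381,236), small bearing (314,197), spindle (243,198), large dish (411,179), small dish (231,150), trough (335,140), stand and plate (170,230), rack (140,171). The orange, turquoise and purple items are the look-alikes.

```bash
cat > h.py <<'E'
import numpy as np, cv2, pickle
def world(p,mask=None):
    K,T,d=p["mtx"],p["T"],p["depth"]
    v,u=np.nonzero((d>0) if mask is None else (mask&(d>0)))
    z=d[v,u]; x=(u-K[0,2])/K[0,0]*z; y=(v-K[1,2])/K[1,1]*z
    return np.c_[x,-y,-z]@T[:3,:3].T+T[:3,3]
def ray(p,uv,h):
    K,T=p["mtx"],p["T"]
    d=T[:3,:3]@np.array([(uv[0]-K[0,2])/K[0,0],-(uv[1]-K[1,2])/K[1,1],-1]); o=T[:3,3]
    return o+d*(h-o[2])/d[2]
def proj(p,X):
    K,T=p["mtx"],p["T"]
    c=(np.atleast_2d(X)-T[:3,3])@T[:3,:3]
    return np.c_[K[0,0]*c[:,0]/-c[:,2]+K[0,2], K[1,1]*-c[:,1]/-c[:,2]+K[1,2]]
E
python3 - <<'E'
from workcell import vision,silhouettes,tip_of
from h import *
for n in ("scene","top"):
    p=vision.read_camera(n); res={}
    for l in "bearing_large bearing_small spindle plate stand dish_large dish_small trough rack".split():
        m=silhouettes(p,l); t=tip_of(p,l); res[l]=(m,t)
        print(n,l,"| tip",[(round(a["confidence"],2),np.round(a["location"],1).tolist()) for a in t][:4])
        for a in m[:4]:
            w=world(p,a["mask"]); 
            print("    sil",round(a["confidence"],2),np.round(a["location"],1).tolist(),a["mask"].sum(),"med",np.round(np.median(w,0),4),"zmax",np.round(np.percentile(w[:,2],[5,95]),3))
    pickle.dump((p,res),open(n+"1.pkl","wb"))
E
```

```text
scene bearing_large | tip [(0.89, [171.3, 207.3]), (0.68, [125.7, 204.4]), (0.64, [172.9, 183.6])]
    sil 0.75 [129.6, 204.3] 404 med [ 0.364  -0.3892  0.0198] zmax [0.004 0.023]
    sil 0.66 [172.9, 202.3] 380 med [ 0.3729 -0.2749  0.0198] zmax [0.003 0.023]
    sil 0.63 [174.9, 181.7] 316 med [ 0.279  -0.2829  0.0196] zmax [0.002 0.023]
scene bearing_small | tip [(0.54, [243.3, 230.2])]
    sil 0.65 [244.9, 227.9] 184 med [ 0.4736 -0.0985  0.0167] zmax [0.002 0.021]
scene spindle | tip [(0.9, [321.8, 220.3]), (0.85, [314.4, 189.0]), (0.8, [255.9, 197.4])]
    sil 0.69 [322.4, 221.9] 419 med [0.4676 0.0899 0.0165] zmax [0.002 0.023]
    sil 0.68 [253.2, 195.5] 236 med [ 0.3574 -0.0676  0.0198] zmax [0.001 0.023]
    sil 0.62 [312.1, 187.8] 321 med [0.3385 0.0864 0.0164] zmax [-0.     0.022]
scene plate | tip [(0.78, [389.7, 188.9])]
    sil 0.81 [396.3, 175.9] 432 med [0.3981 0.2863 0.0954] zmax [0.069 0.116]
scene stand | tip [(0.75, [390.0, 193.5])]
    sil 0.69 [392.3, 194.4] 1168 med [0.3942 0.2813 0.0173] zmax [0.002 0.066]
scene dish_large | tip [(0.78, [128.2, 249.9]), (0.53
[... 1449 characters left out ...]
[166.2, 224.8] 476 med [0.3869 0.2894 0.0847] zmax [0.04  0.118]
top stand | tip [(0.77, [175.3, 237.5])]
    sil 0.71 [176.0, 237.0] 768 med [0.3622 0.2781 0.0085] zmax [0.002 0.041]
top dish_large | tip [(0.73, [412.3, 181.3]), (0.36, [334.0, 144.7])]
    sil 0.88 [410.6, 176.4] 982 med [ 0.5117 -0.3592  0.0058] zmax [0.    0.013]
top dish_small | tip [(0.9, [231.0, 150.4])]
    sil 0.85 [229.9, 149.3] 468 med [0.5978 0.1309 0.0065] zmax [0.001 0.014]
top trough | tip [(0.96, [337.6, 143.0])]
    sil 0.85 [336.7, 142.1] 1185 med [ 0.6204 -0.1532  0.0081] zmax [0.002 0.014]
top rack | tip [(0.83, [143.2, 184.7])]
    sil 0.59 [140.3, 171.0] 1884 med [0.5367 0.3674 0.0412] zmax [0.008 0.104]
```

```bash
cat > meas.py <<'E'
from h import *
def boxes(p,out=True):
    w=world(p); res={}
    # bench plane check
    b=w[(w[:,0]>.3)&(w[:,0]<.7)&(abs(w[:,1])<.4)&(abs(w[:,2])<.006)]
    print("bench z",np.median(b[:,2]))
    R={"bearing_large":(.366,-.272,.045,.016,.03),"bearing_small":(.465,-.098,.035,.014,.03),"spindle":(.464,.09,.075,.008,.03),
     "dish_large":(.513,-.36,.06,.0065,.015),"dish_small":(.597,.129,.045,.0065,.015),"trough":(.62,-.154,.09,.0065,.015)}
    for k,(x,y,r,z0,z1) in R.items():
        q=w[(np.hypot(w[:,0]-x,w[:,1]-y)<r)&(w[:,2]>z0)&(w[:,2]<z1)]
        rc=cv2.minAreaRect((q[:,:2]*1000).astype(np.float32))
        lo,hi=np.percentile(q[:,:2],[1,99],axis=0)
        print(k,len(q),"rect c",np.round(rc[0],1),"size",np.round(rc[1],1),"ang",round(rc[2],1),"bbox c",np.round((lo+hi)*500,1),np.round((hi-lo)*1000,1),"zmed",round(np.median(q[:,2]),4))
E
python3 - <<'E'
from meas import *
for n in ("scene","top"):
    p,_=pickle.load(open(n+"1.pkl","rb")); print(n); boxes(p)
    a=p["pixels"][:,:,::-1]
    c=(a[150:290,120:490] if n=="scene" else a[120:280,100:450])
    cv2.imwrite(f"pics/{n}_zoom.png",cv2.resize(c,None,fx=2.1,fy=2.1,interpolation=cv2.INTER_CUBIC))
E
```

```text
scene
bench z -0.0004815552889768093
bearing_large 247 rect c [ 361.4 -275.5] size [54.4 56.7] ang 68.4 bbox c [ 361.5 -276.4] [57.  53.6] zmed 0.0215
bearing_small 111 rect c [466.6 -97.9] size [31.1 33.2] ang 55.6 bbox c [466.3 -97.8] [33.4 30.5] zmed 0.019
spindle 359 rect c [462.1  89.9] size [109.9  26. ] ang 51.6 bbox c [464.   89.8] [67.7 89.9] zmed 0.018
dish_large 299 rect c [ 513.2 -362.2] size [93.8 91.9] ang 18.7 bbox c [ 512.4 -362.1] [92.4 91.3] zmed 0.009
dish_small 208 rect c [598.3 126.7] size [64.2 64.6] ang 2.9 bbox c [598.1 126.7] [63.6 63. ] zmed 0.009
trough 762 rect c [ 620.9 -156.3] size [148.7  61.2] ang 77.4 bbox c [ 621.  -155.9] [ 81.9 149.5] zmed 0.0086
top
bench z 0.0009808230828093345
bearing_large 302 rect c [ 360.6 -272. ] size [55.9 56.4] ang 41.9 bbox c [ 360.8 -272.7] [53.  54.8] zmed 0.0225
bearing_small 102 rect c [465.7 -94.9] size [30.4 32.4] ang 45.0 bbox c [466.3 -94.4] [32.1 29.8] zmed 0.0212
spindle 312 rect c [459.9  94.5] size [140.2 125.5] ang 30.5 bbox c [466.5  91.6] [113.  105.4] zmed 0.0207
dish_large 432 rect c [ 514.  -364.9] size [106.6 110. ] ang 86.4 bbox c [ 512.4 -359.5] [94.3 94.5] zmed 0.0093
dish_small 241 rect c [596.8 132.6] size [83.2 77.9] ang 26.0 bbox c [595.5 130.5] [70.  65.6] zmed 0.0092
trough 854 rect c [ 620.  -157.5] size [165.2 156.6] ang 87.4 bbox c [ 622.3 -154. ] [136.3 149.4] zmed 0.0092
```

Run:
```python
from h import *
for n in ("scene","top"):
    p,_=pickle.load(open(n+"1.pkl","rb")); w=world(p)
    # plate plane: upper points
    q=w[(np.hypot(w[:,0]-.38,w[:,1]-.285)<.075)&(w[:,2]>.068)]
    c=q.mean(0); U,S,V=np.linalg.svd(q-c); nrm=V[2]
    print(n,len(q),"c",c.round(4),"n",nrm.round(3),"rms",S[2]/len(q)**.5, q.min(0).round(3),q.max(0).round(3))
    # top row, end points
    t=q[q[:,2]>q[:,2].max()-.012]; print(" top",len(t),t.min(0).round(3),t.max(0).round(3))
    s=w[(np.hypot(w[:,0]-.37,w[:,1]-.28)<.09)&(w[:,2]>.004)&(w[:,2]<.03)]
    print(" stand base rect",cv2.minAreaRect((s[:,:2]*1000).astype(np.float32)))
    r=w[(np.hypot(w[:,0]-.56,w[:,1]-.36)<.11)&(w[:,2]>.036)&(w[:,2]<.046)]
    print(" rack rect z36-46",cv2.minAreaRect((r[:,:2]*1000).astype(np.float32)),np.median(r[:,2]))
    r=w[(np.hypot(w[:,0]-.56,w[:,1]-.36)<.11)&(w[:,2]>.06)]
    print(" other plate",r.min(0).round(3),r.max(0).round(3)); t=r[r[:,2]>.097]; print("  rect top",cv2.minAreaRect((t[:,:2]*1000).astype(np.float32)))
```

```text
scene 438 c [0.3975 0.2866 0.0955] n [ 0.952  0.076 -0.296] rms 0.0019422371257377803 [0.384 0.245 0.068] [0.409 0.331 0.118]
 top 145 [0.395 0.25  0.106] [0.409 0.331 0.118]
 stand base rect ((381.0898132324219, 286.8238830566406), (93.06083679199219, 100.78890991210938), 4.467690944671631)
 rack rect z36-46 ((537.4660034179688, 367.1335754394531), (117.43575286865234, 112.97234344482422), 89.54046630859375) 0.0405792835294746
 other plate [0.56  0.326 0.06 ] [0.572 0.408 0.11 ]
  rect top ((565.7763061523438, 367.60650634765625), (81.38280487060547, 11.529669761657715), 89.74114990234375)
top 359 c [0.3928 0.2906 0.0994] n [-0.916 -0.097  0.389] rms 0.0024338367779650674 [0.377 0.247 0.068] [0.408 0.333 0.122]
 top 135 [0.391 0.253 0.11 ] [0.408 0.332 0.122]
 stand base rect ((371.53466796875, 281.0003967285156), (172.9486083984375, 176.41336059570312), 32.58795928955078)
 rack rect z36-46 ((538.183837890625, 371.4447937011719), (117.87158203125, 108.3649673461914), 89.17747497558594) 0.04173095424026685
 other plate [0.561 0.33  0.06 ] [0.571 0.41  0.114]
  rect top ((565.92919921875, 370.54150390625), (79.70032501220703, 8.562424659729004), 88.27830505371094)
```

View pics/scene_zoom.png

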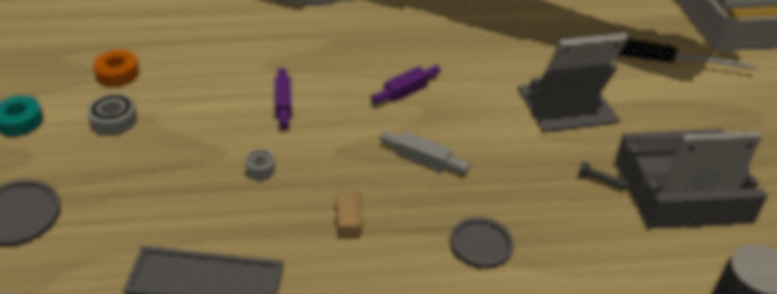

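View pics/top_zoom.png

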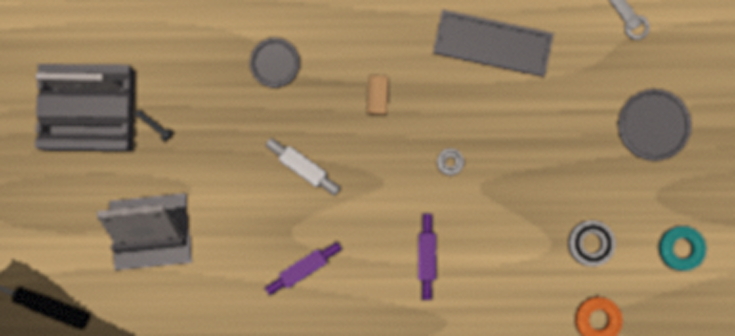

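The two cameras agree to about 1 mm in x and 4 mm in y, so I average them. The gripper starts nearest the plate, so I take the plate first.

```bash
cat > go.py <<'E'
import numpy as np
from scipy.spatial.transform import Rotation as Ro
from workcell import get_state
def down(az):  # jaw (tool y) azimuth in deg, tool pointing down
    a=np.radians(az); y=np.array([np.cos(a),np.sin(a),0]); z=np.array([0,0,-1.]); return np.c_[np.cross(y,z),y,z]
def platepose(yaw,lean=20.05):
    return down(yaw)@Ro.from_euler('x',lean,degrees=True).as_matrix()
def delta(pos,R):
    s=get_state(); q=s["orientation"]; C=Ro.from_quat([q[1],q[2],q[3],q[0]]).as_matrix()
    d=np.array(pos)-s["tcp_pos"]
    print("t",round(s["clock"],2),"tcp",s["tcp_pos"].round(4),"q",s["joint_pos"].round(2),"F",s["wrist_force"].round(1),"gap",round(s["finger_gap"],4))
    print(" rotvec deg (cur tool)",Ro.from_matrix(C.T@R).as_rotvec(degrees=True).round(2)," shift cm cur axes",(C.T@d*100).round(2)," shift cm in target axes",(R.T@d*100).round(2))
E
python3 - <<'E'
from go import *
R=platepose(5); print(R.round(3))
delta([.4186,.293,.163],R); delta([.388,.2902,.078],R)
E
```

```text
[[-0.087  0.936 -0.342]
 [ 0.996  0.082 -0.03 ]
 [ 0.    -0.343 -0.939]]
t 2.0 tcp [0.2567 0.5145 0.2313] q [0.97 0.31 0.05 1.3  0.   1.43] F [ 0.4 -0.1 -0.3] gap 0.0855
 rotvec deg (cur tool) [18.27 10.23 57.86]  shift cm cur axes [-24.38 -12.6    6.83]  shift cm in target axes [-23.48  15.68   1.55]
t 2.0 tcp [0.2567 0.5145 0.2313] q [0.97 0.31 0.05 1.3  0.   1.43] F [ 0.4 -0.1 -0.3] gap 0.0855
 rotvec deg (cur tool) [18.27 10.23 57.86]  shift cm cur axes [-21.76 -14.22  15.33]  shift cm in target axes [-23.49  15.7   10.59]
```

```bash
python3 -m inch '[[0,0,0,2.28,1.28,7.23,5],[0,0,0,2.28,1.28,7.23,5],[0,0,0,2.28,1.28,7.23,5],[0,0,0,2.28,1.28,7.23,5],[0,0,0,2.28,1.28,7.23,5]]' 40
python3 -m inch '[[0,0,0,2.28,1.28,7.23,5],[0,0,0,2.28,1.28,7.23,5],[0,0,0,2.28,1.28,7.23,5],[-3,2,0,0,0,0,5],[-3,2,0,0,0,0,5]]'
python3 - <<'E'
from go import *
R=platepose(5)
delta([.4186,.293,.163],R)
E
```

```text
clock: 2.5
tcp_pos: [0.2568, 0.5148, 0.2313]
orientation: [-0.076, 0.52, 0.847, -0.083]
wrist_force: [0.5, 0.5, 0.1]
finger_gap: 0.05
clock: 3.0
tcp_pos: [0.2999, 0.4578, 0.217]
orientation: [-0.117, 0.665, 0.727, -0.128]
wrist_force: [1.7, -0.0, -0.8]
finger_gap: 0.0501
t 3.0 tcp [0.2999 0.4578 0.217 ] q [0.73 0.48 0.21 1.58 0.21 2.18] F [ 1.7 -0.  -0.8] gap 0.0501
 rotvec deg (cur tool) [0.04 0.01 0.12]  shift cm cur axes [-17.48  11.58   1.52]  shift cm in target axes [-17.45  11.61   1.51]
```

```bash
python3 -m inch '[[-3.5,2.3,0,0,0,0,5],[-3.5,2.3,0,0,0,0,5],[-3.5,2.3,0,0,0,0,5],[-3.5,2.3,0,0,0,0,5],[-3.5,2.4,0,0,0,0,5]]'
python3 -m inch '[[0,0,1.5,0,0,0,5],[0,0,0,0,0,0,5]]'
python3 - <<'E'
from go import *
from h import *
from workcell import vision
R=platepose(5)
delta([.4186,.293,.163],R)
for n in ("scene","top"):
    p=vision.read_camera(n); pickle.dump(p,open(n+"2.pkl","wb"))
    a=p["pixels"][:,:,::-1]; c=(a[80:240,330:500] if n=="scene" else a[140:290,90:260])
    cv2.imwrite(f"pics/{n}2.png",cv2.resize(c,None,fx=3.5,fy=3.5,interpolation=cv2.INTER_CUBIC))
    print(proj(p,[[.3875,.2902,.0765],[.4016,.2915,.116]]))
E
```

```text
clock: 3.5
tcp_pos: [0.4242, 0.2919, 0.1776]
orientation: [-0.118, 0.665, 0.726, -0.128]
wrist_force: [0.7, 0.4, 0.4]
finger_gap: 0.05
clock: 3.7
tcp_pos: [0.4179, 0.2914, 0.1622]
orientation: [-0.119, 0.666, 0.725, -0.129]
wrist_force: [-0.0, -0.5, -0.4]
finger_gap: 0.0498
t 3.7 tcp [0.4179 0.2914 0.1622] q [0.39 0.49 0.08 1.5  0.1  1.86] F [-0.  -0.5 -0.4] gap 0.0498
 rotvec deg (cur tool) [-0.15 -0.03 -0.13]  shift cm cur axes [ 0.15  0.05 -0.11]  shift cm in target axes [ 0.15  0.05 -0.11]
[[397.27756742 177.95045002]
 [403.07573713 167.88709995]]
[[165.67034672 225.91221116]
 [161.88312124 219.75118071]]
```

View pics/scene2.png

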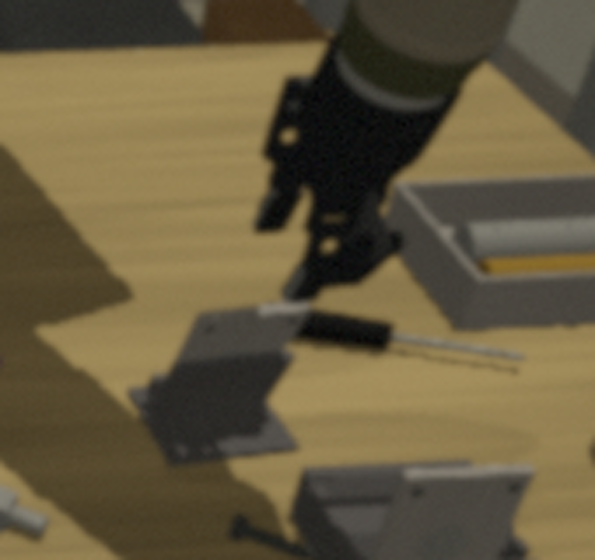

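View pics/top2.png

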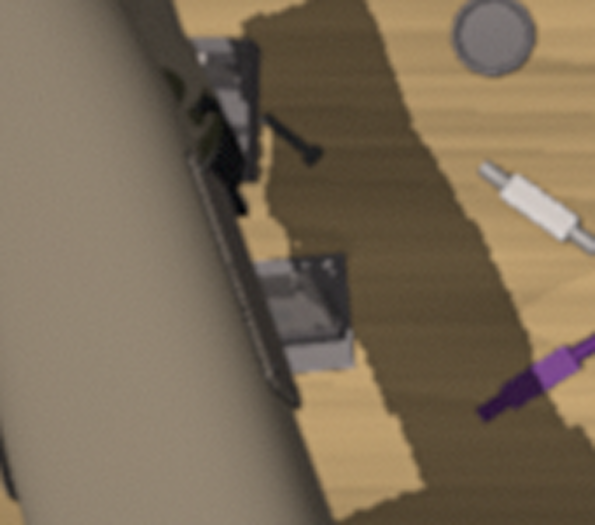

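The gripper stands over the plate, with its jaws either side of the top edge (about 405–415, 145–163 in the scene image). I descend along the plate.

```bash
python3 -m inch '[[0.1,0,2,0,0,0,5],[0,0,2,0,0,0,5],[0,0,2,0,0,0,5],[0,0,1.5,0,0,0,5],[0,0,1.4,0,0,0,5]]'
python3 -m inch '[[0,0,0,0,0,0,5],[0,0,0,0,0,0,0.5],[0,0,0,0,0,0,0.5],[0,0,0,0,0,0,0.5],[0,0,0,0,0,0,0.5]]' 40
python3 - <<'E'
from go import *
from h import *
from workcell import vision
R=platepose(5)
delta([.388,.2902,.078],R)
p=vision.read_camera("scene"); a=p["pixels"][:,:,::-1][80:240,330:500]
cv2.imwrite(f"pics/scene3.png",cv2.resize(a,None,fx=3.5,fy=3.5,interpolation=cv2.INTER_CUBIC))
E
```

```text
clock: 4.3
tcp_pos: [0.3872, 0.2924, 0.0803]
orientation: [-0.117, 0.664, 0.727, -0.128]
wrist_force: [-0.5, 0.6, 0.4]
finger_gap: 0.0502
clock: 4.8
tcp_pos: [0.3879, 0.2917, 0.0812]
orientation: [-0.118, 0.665, 0.726, -0.127]
wrist_force: [-0.8, 0.6, 5.8]
finger_gap: 0.0076
t 4.8 tcp [0.3879 0.2917 0.0812] q [ 0.41  0.5  -0.12  1.28  0.11  1.87] F [-0.8  0.6  5.8] gap 0.0076
 rotvec deg (cur tool) [ 0.06 -0.08  0.05]  shift cm cur axes [-0.15  0.11  0.3 ]  shift cm in target axes [-0.15  0.11  0.3 ]
```

View pics/scene3.png

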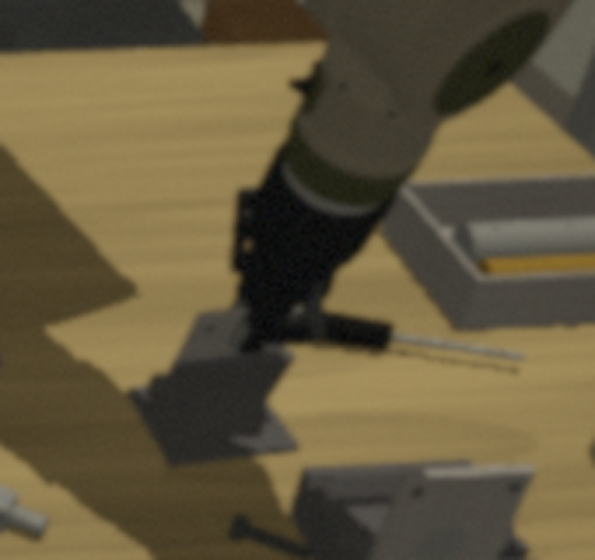

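The plate is gripped at a gap of 7.6 mm, near its middle. I lift it along its own z.

```bash
python3 -m inch '[[0,0,0,0,0,0,0.4],[0,0,-1,0,0,0,0.4],[0,0,-2,0,0,0,0.4],[0,0,-2,0,0,0,0.4],[0,0,-2,0,0,0,0.4]]' 70
python3 -m inch '[[0,0,-2,0,0,0,0.4],[0,0,-2,0,0,0,0.4],[0,0,-1.5,0,0,0,0.4],[0,0,0,0,0,0,0.4]]'
python3 - <<'E'
from go import *
from h import *
from workcell import vision
delta([.510,.369,.200],down(-.7))
p=vision.read_camera("scene"); pickle.dump(p,open("s4.pkl","wb")); a=p["pixels"][:,:,::-1][60:260,330:500]
cv2.imwrite(f"pics/scene4.png",cv2.resize(a,None,fx=3,fy=3,interpolation=cv2.INTER_CUBIC))
E
```

```text
clock: 5.35
tcp_pos: [0.4123, 0.2932, 0.1469]
orientation: [-0.117, 0.665, 0.726, -0.128]
wrist_force: [0.2, -0.3, -1.2]
finger_gap: 0.0072
clock: 5.75
tcp_pos: [0.4324, 0.2952, 0.1995]
orientation: [-0.117, 0.666, 0.726, -0.126]
wrist_force: [0.5, 0.1, -1.8]
finger_gap: 0.0073
t 5.75 tcp [0.4324 0.2952 0.1995] q [0.39 0.5  0.18 1.59 0.1  1.85] F [ 0.5  0.1 -1.8] gap 0.0073
 rotvec deg (cur tool) [-19.75   0.89   5.65]  shift cm cur axes [ 6.67  7.86 -2.87]  shift cm in target axes [ 7.47  7.67 -0.05]
```

View pics/scene4.png

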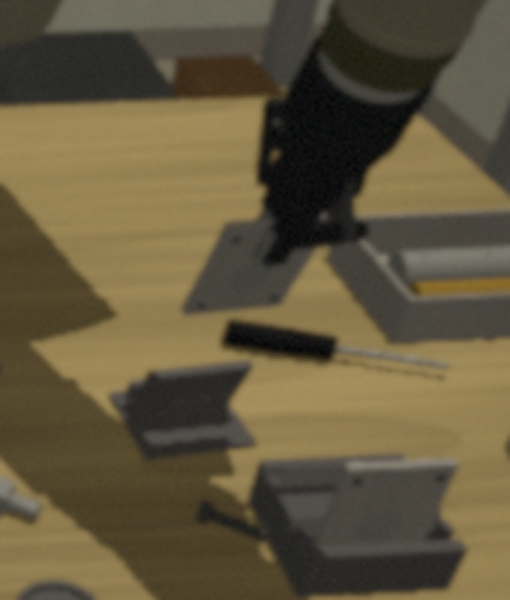

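```bash
python3 -m inch '[[0,0,0,-6.58,0.3,1.88,0.4],[0,0,0,-6.58,0.3,1.88,0.4],[0,0,0,-6.58,0.3,1.88,0.4],[2,2,0,0,0,0,0.4],[2,2,0,0,0,0,0.4]]'
python3 -m inch '[[2,2,0,0,0,0,0.4],[1.5,1.7,0,0,0,0,0.4],[0,0,0,0,0,0,0.4],[0,0,0,0,0,0,0.4]]'
python3 - <<'E'
from go import *
from h import *
from workcell import vision
delta([.510,.369,.200],down(-.7))
for n in ("scene","top"):
    p=vision.read_camera(n); pickle.dump(p,open(n+"5.pkl","wb")); a=p["pixels"][:,:,::-1]; a=a[100:270,380:520] if n=="scene" else a[100:260,80:220]
    cv2.imwrite(f"pics/{n}5.png",cv2.resize(a,None,fx=3.5,fy=3.5,interpolation=cv2.INTER_CUBIC))
    w=world(p)
    # held plate bottom corners
    q=w[(abs(w[:,0]-.51)<.03)&(abs(w[:,1]-.369)<.06)&(w[:,2]>.11)&(w[:,2]<.19)]
    if len(q): print(n,len(q),q.min(0).round(4),q.max(0).round(4),np.median(q,0).round(4))
    r=w[(abs(w[:,0]-.54)<.1)&(abs(w[:,1]-.369)<.075)&(w[:,2]>.037)&(w[:,2]<.047)]
    if len(r): print(" rack",cv2.minAreaRect((r[:,:2]*1000).astype(np.float32)))
E
```

```text
clock: 6.3
tcp_pos: [0.4673, 0.3334, 0.1966]
orientation: [-0.002, 0.711, 0.703, -0.003]
wrist_force: [1.2, 0.2, -0.7]
finger_gap: 0.007
clock: 6.7
tcp_pos: [0.5074, 0.3686, 0.1954]
orientation: [-0.002, 0.711, 0.703, -0.004]
wrist_force: [-0.5, -0.5, -1.9]
finger_gap: 0.0073
t 6.7 tcp [0.5074 0.3686 0.1954] q [0.5  0.43 0.13 1.28 0.   2.08] F [-0.5 -0.5 -1.9] gap 0.0073
 rotvec deg (cur tool) [-0.42  0.17  0.05]  shift cm cur axes [ 0.04  0.26 -0.46]  shift cm in target axes [ 0.04  0.26 -0.46]
scene 838 [0.5028 0.324  0.1306] [0.5141 0.4077 0.19  ] [0.5113 0.3623 0.162 ]
 rack ((537.6949462890625, 367.67755126953125), (118.4378662109375, 111.43439483642578), 89.16276550292969)
top 71 [0.503  0.3271 0.1388] [0.5115 0.381  0.19  ] [0.5041 0.3438 0.161 ]
 rack ((538.1301879882812, 367.55426025390625), (110.75885009765625, 108.42693328857422), 89.45186614990234)
```

View pics/scene5.png

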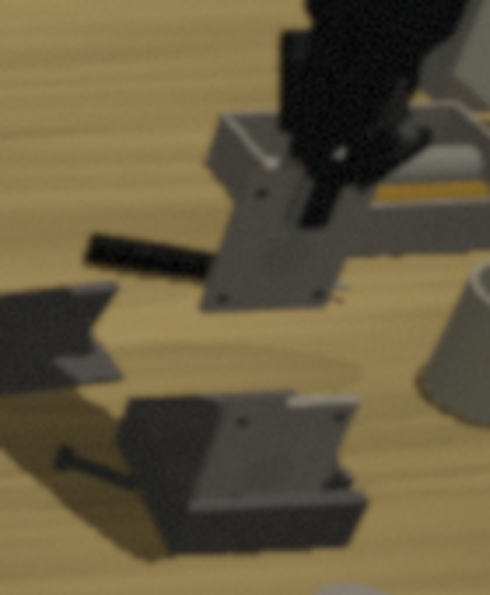

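View pics/top5.png

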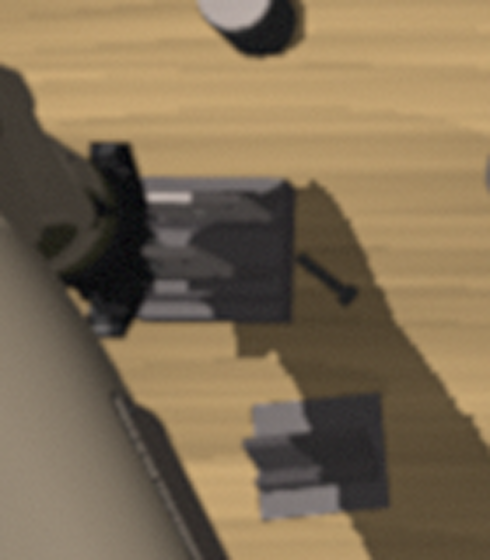

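Run:
```python
from h import *
p=pickle.load(open("scene5.pkl","rb")); w=world(p)
q=w[(abs(w[:,0]-.51)<.006)&(abs(w[:,1]-.366)<.05)&(w[:,2]>.11)&(w[:,2]<.2)]
for y in np.arange(.325,.41,.01):
    b=q[abs(q[:,1]-y)<.005]; print(round(y,3),len(b),np.sort(b[:,2])[:3].round(4))
for z in np.arange(.14,.2,.01):
    b=q[abs(q[:,2]-z)<.005]; print("z",round(z,3),len(b),b[:,1].min().round(4),b[:,1].max().round(4))
f=q[(q[:,2]<.185)]; c=f.mean(0); V=np.linalg.svd(f-c)[2]; print(V[2]/V[2][0])
# slot edges of rack: the fixed plate face
r=w[(abs(w[:,0]-.566)<.01)&(abs(w[:,1]-.367)<.06)&(w[:,2]>.05)&(w[:,2]<.1)]; c=r.mean(0); V=np.linalg.svd(r-c)[2]; print("fixed",c,V[2]/V[2][0])
```

```text
0.325 106 [0.1316 0.1317 0.1325]
0.335 120 [0.1318 0.1326 0.1332]
0.345 114 [0.1336 0.1338 0.1347]
0.355 119 [0.1326 0.133  0.1337]
0.365 102 [0.1333 0.1339 0.1344]
0.375 100 [0.132  0.1321 0.1326]
0.385 112 [0.1306 0.132  0.1322]
0.395 113 [0.1335 0.1336 0.1341]
0.405 62 [0.1323 0.1338 0.137 ]
z 0.14 133 0.3242 0.4054
z 0.15 147 0.3246 0.4049
z 0.16 142 0.324 0.4061
z 0.17 149 0.325 0.406
z 0.18 146 0.3248 0.4077
z 0.19 134 0.3253 0.4059
[ 1.         -0.01838749 -0.00817674]
fixed [0.56874629 0.36502696 0.07556067] [ 1.         -0.02908069  0.00152515]
```

The plate hangs level and upright, bottom edge at about 0.133 m, and centred over the slot. I correct x by 1.7 mm and lower it.

```bash
python3 -m inch '[[0,0.17,0,0,0,0.5,0.4],[0,0,3,0,0,0,0.4],[0,0,3,0,0,0,0.4],[0,0,2,0,0,0,0.4],[0,0,0,0,0,0,0.4]]'
python3 -m inch '[[0,0,1,0,0,0,0.4],[0,0,1,0,0,0,0.4],[0,0,0.5,0,0,0,0.4],[0,0,0.5,0,0,0,0.4],[0,0,0,0,0,0,0.4]]'
python3 - <<'E'
from go import *
delta([.5092,.368,.069],down(-1.2))
E
```

```text
clock: 7.3
tcp_pos: [0.5071, 0.3673, 0.1139]
orientation: [-0.002, 0.714, 0.7, -0.005]
wrist_force: [-0.5, -0.8, -1.5]
finger_gap: 0.0072
clock: 7.8
tcp_pos: [0.5092, 0.3687, 0.0865]
orientation: [-0.001, 0.714, 0.7, -0.003]
wrist_force: [0.8, 0.6, -1.4]
finger_gap: 0.007
t 7.8 tcp [0.5092 0.3687 0.0865] q [ 0.5   0.49 -0.04  1.04  0.    2.09] F [ 0.8  0.6 -1.4] gap 0.007
 rotvec deg (cur tool) [-0.31  0.1   0.04]  shift cm cur axes [-0.07  0.02  1.75]  shift cm in target axes [-0.07  0.01  1.75]
```

```bash
python3 -m inch '[[0,0,0.5,0,0,0,0.4],[0,0,0.5,0,0,0,0.4],[0,0,0.3,0,0,0,0.4],[0,0,0.2,0,0,0,0.4],[0,0,0,0,0,0,0.4]]'
python3 -m inch '[[0,0,0.15,0,0,0,0.4],[0,0,0,0,0,0,0.4]]'
```

```text
clock: 8.3
tcp_pos: [0.5091, 0.3687, 0.0716]
orientation: [-0.001, 0.714, 0.7, -0.002]
wrist_force: [-0.4, 0.0, -1.7]
finger_gap: 0.0072
clock: 8.5
tcp_pos: [0.5094, 0.3688, 0.0705]
orientation: [-0.001, 0.714, 0.7, -0.002]
wrist_force: [-0.9, 0.4, -1.4]
finger_gap: 0.0074
```

```bash
python3 -m inch '[[0,0,0.15,0,0,0,0.4],[0,0,0,0,0,0,0.4]]'; python3 -m inch '[[0,0,0.15,0,0,0,0.4],[0,0,0,0,0,0,0.4]]'
```

```text
clock: 8.7
tcp_pos: [0.5096, 0.369, 0.0693]
orientation: [-0.001, 0.714, 0.7, -0.002]
wrist_force: [0.0, -0.8, -0.9]
finger_gap: 0.0072
clock: 8.9
tcp_pos: [0.5097, 0.3689, 0.0692]
orientation: [-0.001, 0.714, 0.7, -0.001]
wrist_force: [-3.3, -2.7, 7.1]
finger_gap: 0.0073
```

It touches the slot floor at TCP z 0.069, as expected. I release it with a small opening and rise.

```bash
python3 -m inch '[[0,0,0,0,0,0,1.2],[0,0,0,0,0,0,2.5],[0,0,0,0,0,0,2.5],[0,0,-2,0,0,0,2.5],[0,0,-3,0,0,0,2.5]]' 40
python3 -m inch '[[0,0,-4,0,0,0,2.5],[0,0,-4,0,0,0,2.5],[0,0,-2,0,0,0,2.5],[0,0,0,0,0,0,2.5]]'
python3 - <<'E'
from go import *
from h import *
from workcell import vision
delta([.462,.0915,.2],down(141.6-180))
for n in ("scene",):
    p=vision.read_camera(n); pickle.dump(p,open(n+"6.pkl","wb")); a=p["pixels"][:,:,::-1]; a=a[100:270,380:520] if n=="scene" else a[100:260,80:220]
    cv2.imwrite(f"pics/{n}6.png",cv2.resize(a,None,fx=3.5,fy=3.5,interpolation=cv2.INTER_CUBIC))
    w=world(p)
    q=w[(abs(w[:,0]-.51)<.03)&(abs(w[:,1]-.369)<.055)&(w[:,2]>.05)&(w[:,2]<.13)]
    print(q.min(0),q.max(0)); f=q[q[:,2]<.095]; V=np.linalg.svd(f-f.mean(0))[2]; print(f.mean(0),V[2]/V[2][0])
E
```

```text
clock: 9.4
tcp_pos: [0.508, 0.368, 0.1155]
orientation: [-0.002, 0.714, 0.7, -0.005]
wrist_force: [0.5, -0.2, 0.2]
finger_gap: 0.0248
clock: 9.8
tcp_pos: [0.5119, 0.3701, 0.2215]
orientation: [-0.0, 0.714, 0.7, 0.001]
wrist_force: [-0.5, 0.1, -0.2]
finger_gap: 0.0248
t 9.8 tcp [0.5119 0.3701 0.2215] q [0.5  0.43 0.19 1.33 0.   2.09] F [-0.5  0.1 -0.2] gap 0.0248
 rotvec deg (cur tool) [ 0.04 -0.15 37.24]  shift cm cur axes [-27.96  -4.43   2.09]  shift cm in target axes [-24.93  13.4    2.15]
[0.50450974 0.32466796 0.05018168] [0.51786824 0.40563901 0.106878  ]
[0.51352979 0.36012735 0.07551378] [ 1.00000000e+00 -2.68557626e-02  8.31680769e-04]
```

View pics/scene6.png

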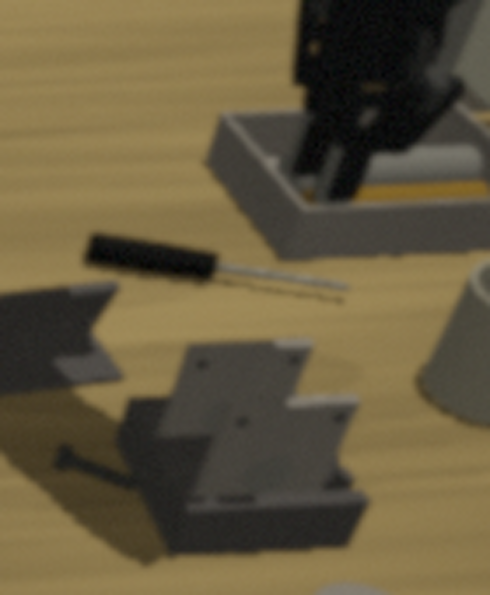

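The plate is home: its top is level with the fixed plate, and it stands upright and parallel to it. I refine the spindle and trough before picking.

```bash
cat > fit.py <<'E'
from h import *
def fit(p,x,y,r,z0,z1,pca=False):
    w=world(p); q=w[(np.hypot(w[:,0]-x,w[:,1]-y)<r)&(w[:,2]>z0)&(w[:,2]<z1)]
    rc=cv2.minAreaRect((q[:,:2]*1000).astype(np.float32))
    c=q[:,:2].mean(0); V=np.linalg.svd(q[:,:2]-c)[2][0]; pr=(q[:,:2]-c)@V; pp=(q[:,:2]-c)@np.array([-V[1],V[0]])
    lo,hi=np.percentile(pr,[.5,99.5]); l2,h2=np.percentile(pp,[.5,99.5])
    cc=c+V*(lo+hi)/2+np.array([-V[1],V[0]])*(l2+h2)/2
    print(len(q),"rect",np.round(rc[0],1),np.round(rc[1],1),round(rc[2],1),"| pca ang",round(np.degrees(np.arctan2(V[1],V[0]))%180,1),"c",(cc*1000).round(1),"size",((hi-lo)*1000).round(1),((h2-l2)*1000).round(1))
E
python3 - <<'E'
from fit import *
for n in ("scene1","top1"):
    p,_=pickle.load(open(n+".pkl","rb")); print(n)
    fit(p,.462,.0915,.065,.012,.03); fit(p,.621,-.155,.085,.007,.014) ; fit(p,.621,-.155,.085,.0055,.014)
E
```

```text
scene1
303 rect [462.1  89.9] [109.9  25.9] 51.4 | pca ang 53.7 c [461.9  90.4] size 108.9 24.6
624 rect [ 620.9 -156.3] [148.7  61.2] 77.4 | pca ang 77.6 c [ 620.6 -156.3] size 148.2 60.3
1150 rect [ 620.9 -156.3] [148.7  61.2] 77.4 | pca ang 77.3 c [ 620.9 -156. ] size 147.7 59.5
top1
276 rect [460.9  93.5] [110.   21.9] 54.2 | pca ang 53.8 c [461.   93.5] size 108.2 21.7
729 rect [ 625.5 -158.6] [162.5 146.5] 85.9 | pca ang 78.1 c [ 624.4 -155.5] size 150.4 136.6
973 rect [ 622.2 -154.4] [165.2 160.5] 74.9 | pca ang 77.4 c [ 623.4 -154. ] size 149.6 147.5
```

```bash
python3 -m inch '[[0,0,0,0,0,7,5],[0,0,0,0,0,7,5],[0,0,0,0,0,7,5],[0,0,0,0,0,7,5],[0,0,0,0,0,7,5]]'
python3 - <<'E'
from go import *
delta([.4615,.092,.12],down(-36.3))
E
```

```text
clock: 10.35
tcp_pos: [0.5091, 0.3686, 0.215]
orientation: [-0.0, 0.893, 0.451, -0.004]
wrist_force: [0.7, -0.9, -0.5]
finger_gap: 0.0504
t 10.35 tcp [0.5091 0.3686 0.215 ] q [0.5  0.43 0.18 1.33 0.   2.71] F [ 0.7 -0.9 -0.5] gap 0.0504
 rotvec deg (cur tool) [-0.26  0.41 -0.15]  shift cm cur axes [-25.01  12.64   9.62]  shift cm in target axes [-25.11  12.53   9.5 ]
```

```bash
python3 -m inch '[[-4,2,0,0,0,0,5],[-4,2,0,0,0,0,5],[-4,2,0,0,0,0,5],[-4,2,0,0,0,0,5],[-4,2,2,0,0,0,5]]'
python3 -m inch '[[-4,2,2,0,0,0,5],[-1,0.5,2,0,0,0,5],[0,0,2,0,0,0,5],[0,0,0,0,0,0,5]]'
python3 - <<'E'
from go import *
from h import *
from workcell import vision
delta([.4615,.092,.007],down(-36.3))
for n in ("scene","top"):
    p=vision.read_camera(n); pickle.dump(p,open(n+"7.pkl","wb")); a=p["pixels"][:,:,::-1]; a=a[140:270,250:390] if n=="scene" else a[140:260,180:320]
    cv2.imwrite(f"pics/{n}7.png",cv2.resize(a,None,fx=3.5,fy=3.5,interpolation=cv2.INTER_CUBIC))
E
```

```text
clock: 10.85
tcp_pos: [0.4728, 0.1472, 0.198]
orientation: [-0.0, 0.892, 0.453, -0.001]
wrist_force: [0.4, 0.2, 0.6]
finger_gap: 0.0502
clock: 11.25
tcp_pos: [0.4596, 0.0925, 0.1342]
orientation: [-0.002, 0.892, 0.452, -0.006]
wrist_force: [-0.3, -0.6, 0.3]
finger_gap: 0.0501
t 11.25 tcp [0.4596 0.0925 0.1342] q [ 0.03  0.18 -0.38  1.03 -0.    2.23] F [-0.3 -0.6  0.3] gap 0.0501
 rotvec deg (cur tool) [-0.53  0.49  0.05]  shift cm cur axes [ 0.18  0.3  12.71]  shift cm in target axes [ 0.07  0.18 12.72]
```

View pics/scene7.png

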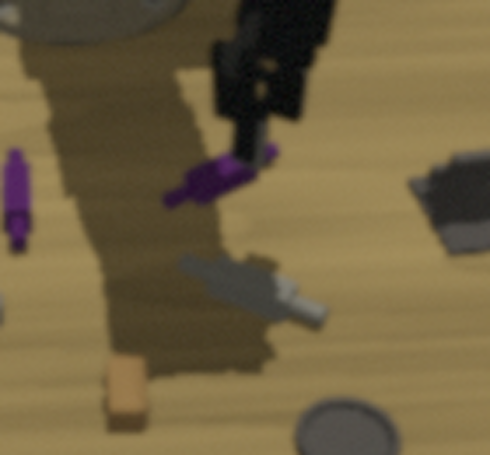

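View pics/top7.png

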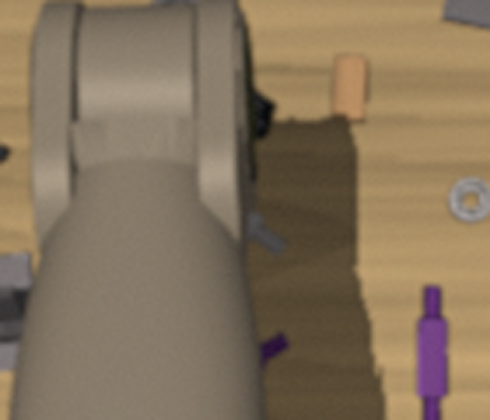

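```bash
python3 -m inch '[[0.1,0.2,3,0,0,0,5],[0,0,3,0,0,0,5],[0,0,3,0,0,0,5],[0,0,1.5,0,0,0,5],[0,0,0.7,0,0,0,5]]'
python3 -m inch '[[0,0,0.4,0,0,0,5],[0,0,0,0,0,0,5]]'
python3 - <<'E'
from go import *
delta([.4615,.092,.007],down(-36.3))
E
```

```text
clock: 11.85
tcp_pos: [0.4643, 0.0934, 0.0252]
orientation: [-0.001, 0.891, 0.453, -0.003]
wrist_force: [-0.4, 0.4, -0.0]
finger_gap: 0.0504
clock: 12.05
tcp_pos: [0.4654, 0.0931, 0.0226]
orientation: [-0.0, 0.892, 0.453, -0.002]
wrist_force: [-0.6, 0.3, -0.2]
finger_gap: 0.0499
t 12.05 tcp [0.4654 0.0931 0.0226] q [ 0.03  0.3  -0.53  0.74 -0.    2.23] F [-0.6  0.3 -0.2] gap 0.0499
 rotvec deg (cur tool) [-0.14  0.19  0.17]  shift cm cur axes [-0.31 -0.24  1.56]  shift cm in target axes [-0.32 -0.25  1.56]
```

```bash
python3 -m inch '[[-0.2,-0.2,0.8,0,0,0,5],[0,0,0.4,0,0,0,5],[0,0,0,0,0,0,5],[0,0,0,0,0,0,5]]'
python3 - <<'E'
from go import *
delta([.4615,.092,.007],down(-36.3))
E
```

```text
clock: 12.45
tcp_pos: [0.4619, 0.0923, 0.0102]
orientation: [-0.0, 0.892, 0.453, -0.002]
wrist_force: [-0.9, -0.7, 0.5]
finger_gap: 0.0502
t 12.45 tcp [0.4619 0.0923 0.0102] q [ 0.03  0.31 -0.56  0.71 -0.    2.23] F [-0.9 -0.7  0.5] gap 0.0502
 rotvec deg (cur tool) [-0.17  0.21  0.14]  shift cm cur axes [-0.05 -0.01  0.32]  shift cm in target axes [-0.05 -0.01  0.32]
```

```bash
python3 -m inch '[[0,0,0.3,0,0,0,5],[0,0,0,0,0,0,1],[0,0,0,0,0,0,1],[0,0,0,0,0,0,1],[0,0,0,0,0,0,1]]' 60
python3 -m inch '[[0,0,-0.5,0,0,0,1],[0,0,-2,0,0,0,1],[0,0,-3,0,0,0,1],[0,0,-3,0,0,0,1],[0,0,0,0,0,0,1]]'
python3 - <<'E'
from go import *
delta([.621,-.1555,.1],down(-12.6))
E
```

```text
clock: 12.95
tcp_pos: [0.4619, 0.0924, 0.0073]
orientation: [-0.001, 0.892, 0.453, -0.002]
wrist_force: [-1.1, 0.3, 3.0]
finger_gap: 0.0203
clock: 13.45
tcp_pos: [0.4652, 0.0926, 0.0958]
orientation: [0.001, 0.892, 0.453, 0.001]
wrist_force: [1.5, 0.1, -2.7]
finger_gap: 0.0203
t 13.45 tcp [0.4652 0.0926 0.0958] q [ 0.03  0.21 -0.44  0.92 -0.    2.23] F [ 1.5  0.1 -2.7] gap 0.0203
 rotvec deg (cur tool) [ 1.500e-01  1.000e-02 -2.356e+01]  shift cm cur axes [-10.83  27.22  -0.36]  shift cm in target axes [-20.81  20.62  -0.42]
```

```bash
python3 -m inch '[[0,0,0,0,0,-7.9,1],[0,0,0,0,0,-7.9,1],[0,0,0,0,0,-7.8,1],[-3,3,0,0,0,0,1],[-3,3,0,0,0,0,1]]'
python3 -m inch '[[-3,3,0,0,0,0,1],[-3,3,0,0,0,0,1],[-3,3,0,0,0,0,1],[-3,3,0,0,0,0,1],[-2.6,2.5,0,0,0,0,1]]'
python3 -m inch '[[0,0,0,0,0,0,1],[0,0,0,0,0,0,1]]'
python3 - <<'E'
from go import *
from h import *
from workcell import vision
delta([.621,-.1555,.011],down(-12.6))
for n in ("scene","top"):
    p=vision.read_camera(n); pickle.dump(p,open(n+"8.pkl","wb")); a=p["pixels"][:,:,::-1]; a=a[190:320,140:280] if n=="scene" else a[90:210,270:410]
    cv2.imwrite(f"pics/{n}8.png",cv2.resize(a,None,fx=3.5,fy=3.5,interpolation=cv2.INTER_CUBIC))
    w=world(p); q=w[(np.hypot(w[:,0]-.62,w[:,1]+.155)<.075)&(w[:,2]>.082)&(w[:,2]<.115)]; print(n,len(q),q.min(0),q.max(0))
    q=q[:,:2]; c=q.mean(0);V=np.linalg.svd(q-c)[2][0]; print(np.degrees(np.arctan2(V[1],V[0]))%180,c,np.ptp((q-c)@V))
E
```

```text
clock: 13.95
tcp_pos: [0.5072, 0.021, 0.0909]
orientation: [-0.002, 0.779, 0.627, -0.003]
wrist_force: [1.6, 0.6, -2.6]
finger_gap: 0.0203
clock: 14.45
tcp_pos: [0.6179, -0.1551, 0.09]
orientation: [-0.002, 0.78, 0.625, -0.003]
wrist_force: [1.2, -0.2, -1.8]
finger_gap: 0.0202
clock: 14.65
tcp_pos: [0.6167, -0.1537, 0.0897]
orientation: [-0.002, 0.781, 0.625, -0.003]
wrist_force: [0.5, 0.4, -3.3]
finger_gap: 0.0205
t 14.65 tcp [ 0.6167 -0.1537  0.0897] q [-0.37  0.51 -0.02  1.05 -0.    1.42] F [ 0.5  0.4 -3.3] gap 0.0205
 rotvec deg (cur tool) [-0.42  0.09 -0.05]  shift cm cur axes [-0.07  0.52  7.87]  shift cm in target axes [-0.08  0.46  7.87]
scene 521 [ 0.60268151 -0.21107151  0.08209962] [ 0.64329594 -0.10248898  0.11497797]
79.74159986724916 [ 0.62555632 -0.15072076] 0.11025662721616974Traceback (most recent call last):
  File "<stdin>", line 8, in <module>
    return umr_minimum(a, axis, None, out, keepdims, initial, where)
ValueError: zero-size array to reduction operation minimum which has no identity
```

View pics/scene8.png

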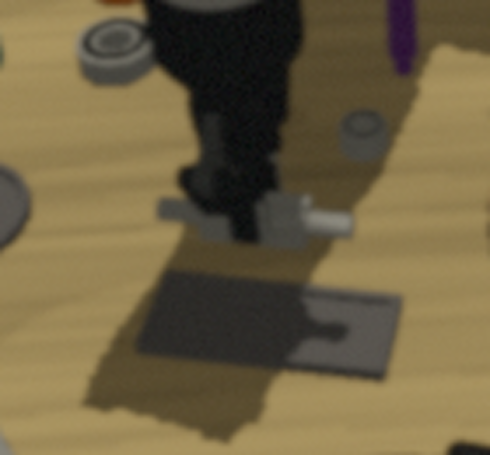

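View pics/top8.png

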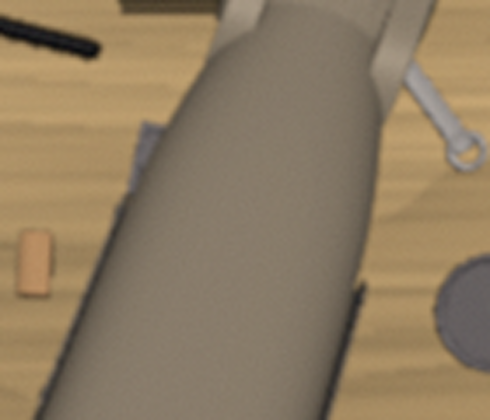

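```bash
python3 -m inch '[[0,0.4,2,0,0,0,1],[0,0,2,0,0,0,1],[0,0,2,0,0,0,1],[0,0,1,0,0,0,1],[0,0,0,0,0,0,1]]'
python3 - <<'E'
from go import *
delta([.621,-.1555,.011],down(-12.6))
E
```

```text
clock: 15.25
tcp_pos: [0.6193, -0.1524, 0.02]
orientation: [-0.003, 0.78, 0.626, -0.003]
wrist_force: [0.1, -0.3, -3.1]
finger_gap: 0.0207
t 15.25 tcp [ 0.6193 -0.1524  0.02  ] q [-0.37  0.57 -0.1   0.91 -0.    1.42] F [ 0.1 -0.3 -3.1] gap 0.0207
 rotvec deg (cur tool) [-0.47  0.09  0.12]  shift cm cur axes [-0.26  0.24  0.9 ]  shift cm in target axes [-0.26  0.24  0.9 ]
```

```bash
python3 -m inch '[[-0.2,0.2,0.4,0,0,0,1],[0,0,0.3,0,0,0,1],[0,0,0.1,0,0,0,1],[0,0,0,0,0,0,1]]'
python3 - <<'E'
from go import *
delta([.621,-.1555,.011],down(-12.6))
E
```

```text
clock: 15.65
tcp_pos: [0.6228, -0.1567, 0.014]
orientation: [-0.001, 0.78, 0.625, -0.002]
wrist_force: [-0.5, 0.1, -2.9]
finger_gap: 0.0202
t 15.65 tcp [ 0.6228 -0.1567  0.014 ] q [-0.37  0.58 -0.09  0.9  -0.    1.42] F [-0.5  0.1 -2.9] gap 0.0202
 rotvec deg (cur tool) [-0.22  0.13  0.03]  shift cm cur axes [ 0.08 -0.2   0.31]  shift cm in target axes [ 0.08 -0.2   0.3 ]
```

```bash
python3 -m inch '[[0,0,0.15,0,0,0,1],[0,0,0,0,0,0,1]]';python3 -m inch '[[0,0,0.1,0,0,0,1],[0,0,0,0,0,0,1]]'
```

```text
clock: 15.85
tcp_pos: [0.623, -0.1567, 0.0134]
orientation: [-0.0, 0.78, 0.626, -0.002]
wrist_force: [-2.4, 1.1, 4.6]
finger_gap: 0.02
clock: 16.05
tcp_pos: [0.623, -0.1568, 0.0134]
orientation: [-0.0, 0.78, 0.625, -0.002]
wrist_force: [-4.3, 2.0, 10.3]
finger_gap: 0.0206
```

Contact is 2 mm higher than expected, which suggests a slight tilt of the spindle in the grip. It is inside the trough, so I release gently, lift and look.

```bash
python3 -m inch '[[0,0,0,0,0,0,2.4],[0,0,0,0,0,0,3.4],[0,0,0,0,0,0,3.6],[0,0,-2,0,0,0,3.6],[0,0,-3,0,0,0,3.6]]'
python3 -m inch '[[0,0,-4,0,0,0,3.6],[0,0,-4,0,0,0,6],[-4,0,0,0,0,0,6],[0,0,0,0,0,0,6]]'
python3 - <<'E'
from go import *
from fit import *
from workcell import vision
delta([.466,-.0965,.1],down(0))
for n in ("scene",):
    p=vision.read_camera(n); pickle.dump(p,open(n+"9.pkl","wb")); a=p["pixels"][:,:,::-1]; a=a[190:320,140:280]
    cv2.imwrite(f"pics/{n}9.png",cv2.resize(a,None,fx=3.5,fy=3.5,interpolation=cv2.INTER_CUBIC))
    fit(p,.621,-.156,.075,.0125,.035); fit(p,.466,-.0975,.035,.014,.03)
E
```

```text
clock: 16.55
tcp_pos: [0.6209, -0.1558, 0.0591]
orientation: [-0.003, 0.78, 0.625, -0.004]
wrist_force: [-0.0, -0.5, 0.7]
finger_gap: 0.036
clock: 16.95
tcp_pos: [0.6152, -0.1993, 0.1431]
orientation: [0.001, 0.781, 0.624, -0.002]
wrist_force: [0.3, 0.6, -0.9]
finger_gap: 0.0598
t 16.95 tcp [ 0.6152 -0.1993  0.1431] q [-0.44  0.49  0.09  1.17 -0.    1.36] F [ 0.3  0.6 -0.9] gap 0.0598
 rotvec deg (cur tool) [ -0.04   0.27 -12.74]  shift cm cur axes [  6.75 -16.82   4.28]  shift cm in target axes [ 10.28 -14.92   4.31]
548 rect [ 615.7 -163.2] [120.7  41.1] 79.9 | pca ang 77.5 c [ 624.6 -159.3] size 109.3 24.5
115 rect [466.7 -98.6] [33.1 31.5] 14.2 | pca ang 180.0 c [466.7 -97.7] size 33.6 30.8
```

View pics/scene9.png

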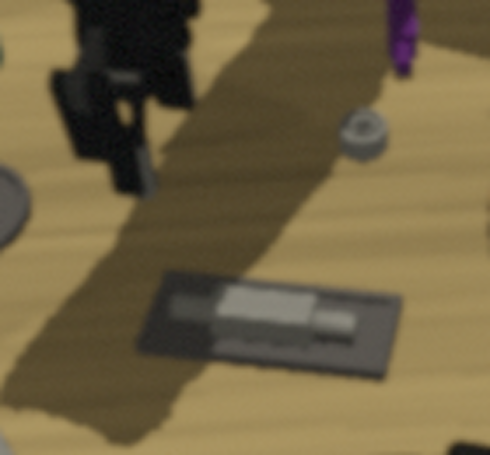

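The spindle lies flat in the trough. Next is the small bearing.

```bash
python3 -m inch '[[1.4,-3.4,0,0,0,0,6],[1.4,-3.4,0,0,0,0,6],[1.4,-3.4,0,0,0,0,6],[1.4,-3.4,1,0,0,0,6],[1.15,-3.2,3,0,0,0,6]]'
python3 -m inch '[[0,0,3,0,0,0,6],[0,0,0,0,0,0,6],[0,0,0,0,0,0,6]]'
python3 - <<'E'
from go import *
from h import *
from workcell import vision
delta([.4665,-.0965,.006],down(-12.6))
p=vision.read_camera("scene"); a=p["pixels"][:,:,::-1][160:280,180:320]
cv2.imwrite(f"pics/scene10.png",cv2.resize(a,None,fx=3.5,fy=3.5,interpolation=cv2.INTER_CUBIC))
E
```

```text
clock: 17.5
tcp_pos: [0.4654, -0.0921, 0.1029]
orientation: [0.001, 0.78, 0.626, -0.001]
wrist_force: [1.0, 0.1, -1.5]
finger_gap: 0.06
clock: 17.8
tcp_pos: [0.4649, -0.0927, 0.0717]
orientation: [-0.002, 0.78, 0.626, -0.002]
wrist_force: [1.2, 0.0, 0.3]
finger_gap: 0.0601
t 17.8 tcp [ 0.4649 -0.0927  0.0717] q [-0.36  0.24 -0.47  0.87 -0.    1.42] F [1.2 0.  0.3] gap 0.0601
 rotvec deg (cur tool) [-0.31  0.11  0.06]  shift cm cur axes [-0.32  0.28  6.57]  shift cm in target axes [-0.33  0.24  6.57]
```

View pics/scene10.png

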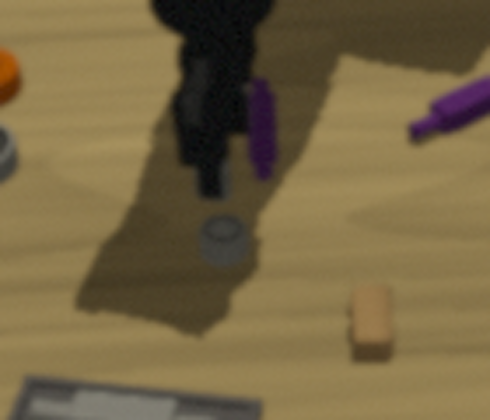

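```bash
python3 -m inch '[[-0.3,0.2,2,0,0,0,6],[0,0,2,0,0,0,6],[0,0,1.2,0,0,0,6],[0,0,0.5,0,0,0,6],[0,0,0,0,0,0,6]]'
python3 - <<'E'
from go import *
delta([.4665,-.0965,.006],down(-12.6))
E
```

```text
clock: 18.35
tcp_pos: [0.4669, -0.097, 0.0152]
orientation: [-0.001, 0.78, 0.625, -0.002]
wrist_force: [-0.4, 0.4, -0.7]
finger_gap: 0.06
t 18.35 tcp [ 0.4669 -0.097   0.0152] q [-0.37  0.31 -0.54  0.72 -0.    1.42] F [-0.4  0.4 -0.7] gap 0.06
 rotvec deg (cur tool) [-0.2   0.13  0.02]  shift cm cur axes [ 0.04 -0.05  0.92]  shift cm in target axes [ 0.04 -0.05  0.92]
```

```bash
python3 -m inch '[[0,0,0.6,0,0,0,6],[0,0,0.3,0,0,0,6],[0,0,0,0,0,0,6],[0,0,0,0,0,0,2],[0,0,0,0,0,0,2]]' 50
python3 -m inch '[[0,0,0,0,0,0,2],[0,0,0,0,0,0,2]]'
python3 -m inch '[[0,0,-1,0,0,0,2],[0,0,-3,0,0,0,2],[0,0,-3,0,0,0,2],[0,0,0,0,0,0,2]]'
python3 - <<'E'
from go import *
delta([.5973,.1285,.09],down(-12.6))
E
```

```text
clock: 18.85
tcp_pos: [0.4661, -0.0966, 0.0063]
orientation: [-0.001, 0.78, 0.626, -0.002]
wrist_force: [-5.6, 1.3, 16.6]
finger_gap: 0.0325
clock: 19.05
tcp_pos: [0.466, -0.0966, 0.0065]
orientation: [-0.001, 0.78, 0.626, -0.002]
wrist_force: [-1.6, 0.5, 5.7]
finger_gap: 0.0317
clock: 19.45
tcp_pos: [0.4692, -0.0975, 0.08]
orientation: [0.002, 0.78, 0.626, -0.0]
wrist_force: [0.3, 0.2, -0.6]
finger_gap: 0.0319
t 19.45 tcp [ 0.4692 -0.0975  0.08  ] q [-0.37  0.23 -0.46  0.88 -0.    1.42] F [ 0.3  0.2 -0.6] gap 0.0319
 rotvec deg (cur tool) [0.17 0.19 0.05]  shift cm cur axes [24.84  7.6  -1.06]  shift cm in target axes [24.85  7.57 -1.  ]
```

```bash
python3 -m inch '[[4,1.2,-1,0,0,0,2],[4,1.2,0,0,0,0,2],[4,1.2,0,0,0,0,2],[4,1.2,0,0,0,0,2],[4,1.2,0,0,0,0,2]]'
python3 -m inch '[[4,1.2,0,0,0,0,2],[0.85,0.35,0,0,0,0,2],[0,0,0,0,0,0,2],[0,0,0,0,0,0,2]]'
python3 - <<'E'
from go import *
from fit import *
from workcell import vision
delta([.5973,.1285,.010],down(-12.6))
p=vision.read_camera("scene"); a=p["pixels"][:,:,::-1][190:310,280:420]
cv2.imwrite(f"pics/scene11.png",cv2.resize(a,None,fx=3.5,fy=3.5,interpolation=cv2.INTER_CUBIC))
fit(p,.598,.1275,.045,.0065,.0125)
w=world(p); q=w[(np.hypot(w[:,0]-.597,w[:,1]-.128)<.03)&(w[:,2]>.06)&(w[:,2]<.115)]; print(q.min(0),q.max(0))
E
```

```text
clock: 19.95
tcp_pos: [0.5686, 0.0873, 0.0847]
orientation: [-0.001, 0.78, 0.625, -0.002]
wrist_force: [-0.4, -0.9, -1.2]
finger_gap: 0.0319
clock: 20.35
tcp_pos: [0.5929, 0.129, 0.0843]
orientation: [-0.001, 0.78, 0.625, -0.003]
wrist_force: [-0.1, -0.6, -1.2]
finger_gap: 0.0323
t 20.35 tcp [0.5929 0.129  0.0843] q [ 0.08  0.46 -0.11  1.01 -0.    1.87] F [-0.1 -0.6 -1.2] gap 0.0323
 rotvec deg (cur tool) [-0.35  0.19  0.03]  shift cm cur axes [0.07 0.48 7.42]  shift cm in target axes [0.04 0.44 7.43]
208 rect [597.9 126.5] [64.2 64. ] 29.6 | pca ang 146.9 c [598.  127.3] size 65.1 63.6
[0.56994596 0.10998437 0.0776048 ] [0.62639576 0.14062887 0.11495317]
```

View pics/scene11.png

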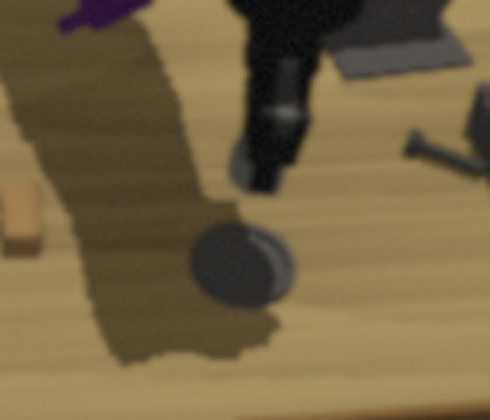

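```bash
python3 -m inch '[[0,0.4,2,0,0,0,2],[0,0,2,0,0,0,2],[0,0,2,0,0,0,2],[0,0,0.7,0,0,0,2],[0,0,0,0,0,0,2]]'
python3 - <<'E'
from go import *
delta([.5973,.1285,.0105],down(-12.6))
E
```

```text
clock: 20.9
tcp_pos: [0.596, 0.1274, 0.017]
orientation: [-0.002, 0.781, 0.625, -0.003]
wrist_force: [0.5, 0.1, 0.3]
finger_gap: 0.0324
t 20.9 tcp [0.596  0.1274 0.017 ] q [ 0.08  0.53 -0.18  0.87 -0.    1.87] F [0.5 0.1 0.3] gap 0.0324
 rotvec deg (cur tool) [-0.41  0.18 -0.06]  shift cm cur axes [0.13 0.1  0.64]  shift cm in target axes [0.13 0.1  0.65]
```

```bash
python3 -m inch '[[0,0,0.2,0,0,0,2],[0,0,0.2,0,0,0,2],[0,0,0,0,0,0,2]]'; python3 -m inch '[[0,0,0.1,0,0,0,2],[0,0,0,0,0,0,2]]'
```

```text
clock: 21.2
tcp_pos: [0.598, 0.1287, 0.0146]
orientation: [-0.001, 0.78, 0.625, -0.002]
wrist_force: [0.4, -1.1, -0.7]
finger_gap: 0.0319
clock: 21.4
tcp_pos: [0.5977, 0.1288, 0.0132]
orientation: [-0.001, 0.78, 0.626, -0.002]
wrist_force: [0.3, -0.2, -1.5]
finger_gap: 0.0322
```

```bash
python3 -m inch '[[0,0,0.1,0,0,0,2],[0,0,0,0,0,0,2]]'; python3 -m inch '[[0,0,0.1,0,0,0,2],[0,0,0,0,0,0,2]]'
```

```text
clock: 21.6
tcp_pos: [0.5975, 0.1288, 0.0118]
orientation: [-0.001, 0.78, 0.626, -0.002]
wrist_force: [0.4, 0.8, -0.4]
finger_gap: 0.0323
clock: 21.8
tcp_pos: [0.5974, 0.1287, 0.0107]
orientation: [-0.001, 0.78, 0.626, -0.002]
wrist_force: [-0.0, -0.2, -1.6]
finger_gap: 0.0323
```

```bash
python3 -m inch '[[0,0,0,0,0,0,3.6],[0,0,0,0,0,0,4.4],[0,0,0,0,0,0,4.8],[0,0,-2,0,0,0,4.8],[0,0,-3,0,0,0,4.8]]'
python3 -m inch '[[0,0,-4,0,0,0,6],[-4,0,-3,0,0,0,8.5],[-4,0,0,0,0,0,8.5],[-4,0,0,0,0,0,8.5]]'
python3 - <<'E'
from go import *
from fit import *
from workcell import vision
delta([.361,-.274,.12],down(-60))
for n in ("scene","top"):
    p=vision.read_camera(n); pickle.dump(p,open(n+"12.pkl","wb")); a=p["pixels"][:,:,::-1]; a=a[190:310,280:420] if n=="scene" else a[110:210,170:290]
    cv2.imwrite(f"pics/{n}12.png",cv2.resize(a,None,fx=3.5,fy=3.5,interpolation=cv2.INTER_CUBIC))
    fit(p,.598,.1285,.03,.0165,.035)
    fit(p,.361,-.275,.04,.016,.03)
    fit(p,.513,-.361,.06,.0065,.0125)
E
```

```text
clock: 22.3
tcp_pos: [0.5959, 0.1286, 0.0594]
orientation: [-0.002, 0.78, 0.625, -0.004]
wrist_force: [1.2, 0.9, 0.4]
finger_gap: 0.0483
clock: 22.7
tcp_pos: [0.5729, 0.0108, 0.1331]
orientation: [0.0, 0.78, 0.626, -0.001]
wrist_force: [0.9, -0.4, -0.4]
finger_gap: 0.0851
t 22.7 tcp [0.5729 0.0108 0.1331] q [-0.12  0.36 -0.14  1.08 -0.    1.67] F [ 0.9 -0.4 -0.4] gap 0.0851
 rotvec deg (cur tool) [2.000e-02 1.200e-01 4.752e+01]  shift cm cur axes [-32.38 -14.53   1.38]  shift cm in target axes [-32.59  14.07   1.31]
158 rect [598.5 126.7] [32.2 33.5] 78.3 | pca ang 170.1 c [598.7 126.5] size 33.1 31.9
248 rect [ 362.4 -276. ] [57.6 56.1] 68.0 | pca ang 7.8 c [ 362.3 -276.8] size 56.2 54.9
300 rect [ 513.1 -362.3] [93.9 91.4] 10.7 | pca ang 25.0 c [ 512.8 -362.5] size 93.2 91.0
106 rect [601.2 131.9] [41.1 31.3] 38.0 | pca ang 27.7 c [598.7 131. ] size 35.2 34.0
298 rect [ 360.6 -272.6] [55.7 56. ] 26.0 | pca ang 117.8 c [ 360.8 -272.2] size 55.4 54.7
388 rect [ 516.1 -359.5] [104.3 111.4] 44.3 | pca ang 84.1 c [ 513.7 -362.5] size 103.2 104.8
```

View pics/scene12.png

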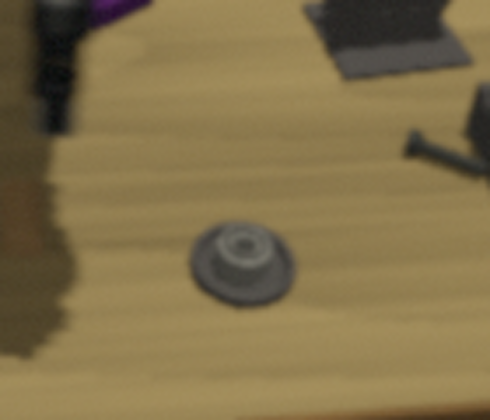

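The small bearing sits flat in the middle of its dish. Now the large bearing.

```bash
python3 -m inch '[[0,0,0,0,0,7.9,8.5],[0,0,0,0,0,7.9,8.5],[0,0,0,0,0,7.9,8.5],[0,0,0,0,0,7.9,8.5],[0,0,0,0,0,7.9,8.5]]'
python3 -m inch '[[0,0,0,0,0,8,8.5],[-4,1.7,0,0,0,0,8.5],[-4,1.7,0,0,0,0,8.5],[-4,1.7,0,0,0,0,8.5],[-4,1.7,0,0,0,0,8.5]]'
python3 -m inch '[[-4,1.7,0,0,0,0,8.5],[-4,1.7,0,0,0,0,8.5],[-4,1.8,0,0,0,0,8.5],[-4,1.9,0,0,0,0,8.5],[0,0,0,0,0,0,8.5]]'
python3 - <<'E'
from go import *
delta([.3615,-.2743,.08],down(-60))
E
```

```text
clock: 23.3
tcp_pos: [0.5721, 0.0123, 0.1311]
orientation: [-0.0, 0.947, 0.323, -0.002]
wrist_force: [-0.3, -0.2, 0.1]
finger_gap: 0.0853
clock: 23.8
tcp_pos: [0.4665, -0.1275, 0.1319]
orientation: [0.0, 0.966, 0.259, -0.002]
wrist_force: [0.3, -1.3, 0.6]
finger_gap: 0.0851
clock: 24.3
tcp_pos: [0.3623, -0.2721, 0.1329]
orientation: [0.001, 0.967, 0.255, -0.003]
wrist_force: [1.1, 0.2, 0.8]
finger_gap: 0.0846
t 24.3 tcp [ 0.3623 -0.2721  0.1329] q [-0.82  0.14 -0.43  1.   -0.01  1.81] F [1.1 0.2 0.8] gap 0.0846
 rotvec deg (cur tool) [ 0.04  0.31 -0.44]  shift cm cur axes [-0.15  0.15  5.29]  shift cm in target axes [-0.18  0.15  5.29]
```

```bash
python3 -m inch '[[-0.15,0.15,3,0,0,0,8.5],[0,0,3,0,0,0,8.5],[0,0,1,0,0,0,8.5],[0,0,0,0,0,0,8.5],[0,0,0,0,0,0,8.5]]'
python3 - <<'E'
from go import *
from h import *
from workcell import vision
delta([.3615,-.2743,.003],down(-60))
p=vision.read_camera("scene"); a=p["pixels"][:,:,::-1][140:260,100:240]
cv2.imwrite(f"pics/scene13.png",cv2.resize(a,None,fx=3.5,fy=3.5,interpolation=cv2.INTER_CUBIC))
E
```

```text
clock: 24.8
tcp_pos: [0.364, -0.2704, 0.0633]
orientation: [0.0, 0.966, 0.259, -0.002]
wrist_force: [0.2, -0.1, 0.4]
finger_gap: 0.0849
t 24.8 tcp [ 0.364  -0.2704  0.0633] q [-0.81  0.21 -0.53  0.83 -0.    1.8 ] F [ 0.2 -0.1  0.4] gap 0.0849
 rotvec deg (cur tool) [-0.04  0.26 -0.  ]  shift cm cur axes [-0.38  0.22  6.03]  shift cm in target axes [-0.41  0.21  6.03]
```

View pics/scene13.png

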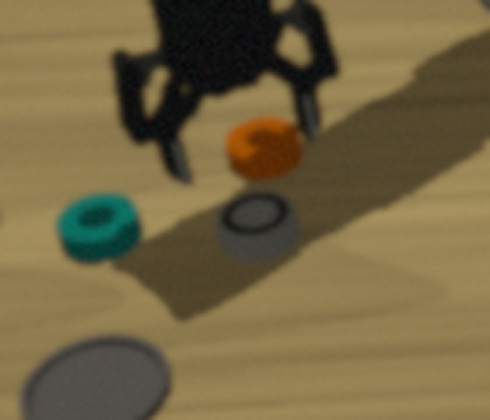

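```bash
python3 -m inch '[[-0.35,0.2,2,0,0,0,8.5],[0,0,1.5,0,0,0,8.5],[0,0,1,0,0,0,8.5],[0,0,0.5,0,0,0,8.5],[0,0,0,0,0,0,8.5]]'
python3 - <<'E'
from go import *
delta([.3615,-.2743,.003],down(-60))
E
```

```text
clock: 25.35
tcp_pos: [0.3611, -0.274, 0.0126]
orientation: [-0.0, 0.966, 0.258, -0.002]
wrist_force: [-0.2, 0.3, 0.0]
finger_gap: 0.0849
t 25.35 tcp [ 0.3611 -0.274   0.0126] q [-0.82  0.28 -0.6   0.7  -0.    1.8 ] F [-0.2  0.3  0. ] gap 0.0849
 rotvec deg (cur tool) [-0.08  0.27 -0.05]  shift cm cur axes [0.03 0.05 0.96]  shift cm in target axes [0.02 0.05 0.96]
```

```bash
python3 -m inch '[[0,0,0.6,0,0,0,8.5],[0,0,0.3,0,0,0,8.5],[0,0,0,0,0,0,8.5],[0,0,0,0,0,0,5],[0,0,0,0,0,0,5]]' 50
python3 -m inch '[[0,0,0,0,0,0,4.5],[0,0,0,0,0,0,4.5]]'
python3 -m inch '[[0,0,-1,0,0,0,4.5],[0,0,-3,0,0,0,4.5],[0,0,-3,0,0,0,4.5],[0,0,-1,0,0,0,4.5],[0,0,0,0,0,0,4.5]]'
python3 - <<'E'
from go import *
from h import *
from workcell import vision
delta([.513,-.361,.09],down(-60))
p=vision.read_camera("scene"); a=p["pixels"][:,:,::-1][140:260,100:240]
cv2.imwrite(f"pics/scene14.png",cv2.resize(a,None,fx=3.5,fy=3.5,interpolation=cv2.INTER_CUBIC))
E
```

```text
clock: 25.85
tcp_pos: [0.361, -0.2742, 0.0037]
orientation: [0.0, 0.966, 0.258, -0.002]
wrist_force: [-1.4, 3.2, 10.5]
finger_gap: 0.0588
clock: 26.05
tcp_pos: [0.3609, -0.2741, 0.0044]
orientation: [0.0, 0.966, 0.258, -0.002]
wrist_force: [-2.5, 1.4, 8.1]
finger_gap: 0.0567
clock: 26.55
tcp_pos: [0.3622, -0.275, 0.0849]
orientation: [0.002, 0.966, 0.258, -0.002]
wrist_force: [0.3, 0.2, -3.4]
finger_gap: 0.0567
t 26.55 tcp [ 0.3622 -0.275   0.0849] q [-0.82  0.19 -0.5   0.88 -0.    1.8 ] F [ 0.3  0.2 -3.4] gap 0.0567
 rotvec deg (cur tool) [ 0.13  0.22 -0.06]  shift cm cur axes [ 8.77 14.98 -0.51]  shift cm in target axes [ 8.76 14.99 -0.51]
```

View pics/scene14.png

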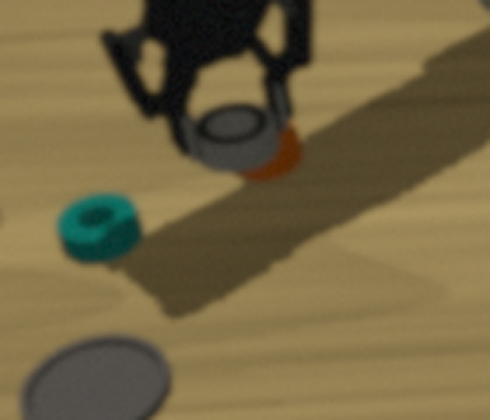

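The large bearing is held level, at about (233,135) in the zoom. I carry it over to the large dish.

```bash
python3 -m inch '[[2,3.4,0,0,0,0,4.5],[2,3.4,0,0,0,0,4.5],[2,3.4,0,0,0,0,4.5],[2,3.4,0,0,0,0,4.5],[0.75,1.4,0,0,0,0,4.5]]'
python3 -m inch '[[0,0,1,0,0,0,4.5],[0,0,1,0,0,0,4.5],[0,0,1,0,0,0,4.5],[0,0,0,0,0,0,4.5],[0,0,0,0,0,0,4.5]]'
python3 - <<'E'
from go import *
from h import *
from workcell import vision
delta([.513,-.361,.008],down(-60))
p=vision.read_camera("scene"); a=p["pixels"][:,:,::-1][180:300,60:200]
cv2.imwrite(f"pics/scene15.png",cv2.resize(a,None,fx=3.5,fy=3.5,interpolation=cv2.INTER_CUBIC))
E
```

```text
clock: 27.1
tcp_pos: [0.5141, -0.3614, 0.0802]
orientation: [-0.0, 0.966, 0.259, -0.003]
wrist_force: [-1.0, -0.9, -2.8]
finger_gap: 0.0564
clock: 27.6
tcp_pos: [0.5107, -0.3596, 0.0523]
orientation: [-0.001, 0.966, 0.258, -0.003]
wrist_force: [-0.2, -0.2, -3.2]
finger_gap: 0.0565
t 27.6 tcp [ 0.5107 -0.3596  0.0523] q [-0.74  0.51 -0.1   0.96 -0.    1.88] F [-0.2 -0.2 -3.2] gap 0.0565
 rotvec deg (cur tool) [-0.17  0.3  -0.08]  shift cm cur axes [0.15 0.25 4.43]  shift cm in target axes [0.13 0.24 4.43]
```

View pics/scene15.png

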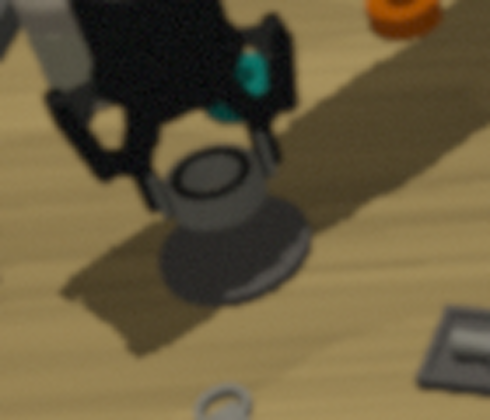

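```bash
python3 -m inch '[[0.1,0.2,1.5,0,0,0,4.5],[0,0,1,0,0,0,4.5],[0,0,0.8,0,0,0,4.5],[0,0,0.3,0,0,0,4.5],[0,0,0,0,0,0,4.5]]'
python3 -m inch '[[0,0,0.2,0,0,0,4.5],[0,0,0,0,0,0,4.5]]'
python3 - <<'E'
from go import *
delta([.513,-.361,.008],down(-60))
E
```

```text
clock: 28.15
tcp_pos: [0.513, -0.3611, 0.0159]
orientation: [-0.001, 0.966, 0.258, -0.003]
wrist_force: [-0.1, -0.3, -3.3]
finger_gap: 0.0562
clock: 28.35
tcp_pos: [0.5137, -0.3618, 0.0151]
orientation: [0.0, 0.966, 0.258, -0.002]
wrist_force: [-0.3, 0.8, -3.2]
finger_gap: 0.0562
t 28.35 tcp [ 0.5137 -0.3618  0.0151] q [-0.74  0.56 -0.14  0.88 -0.    1.88] F [-0.3  0.8 -3.2] gap 0.0562
 rotvec deg (cur tool) [-0.05  0.26 -0.06]  shift cm cur axes [-0.02 -0.1   0.71]  shift cm in target axes [-0.02 -0.1   0.71]
```

```bash
python3 -m inch '[[0,0,0.3,0,0,0,4.5],[0,0,0,0,0,0,4.5]]';python3 -m inch '[[0,0,0.15,0,0,0,4.5],[0,0,0,0,0,0,4.5]]';python3 -m inch '[[0,0,0.1,0,0,0,4.5],[0,0,0,0,0,0,4.5]]'
```

```text
clock: 28.55
tcp_pos: [0.5134, -0.3616, 0.0118]
orientation: [-0.0, 0.966, 0.258, -0.002]
wrist_force: [0.1, 0.2, -2.4]
finger_gap: 0.0567
clock: 28.75
tcp_pos: [0.5134, -0.3615, 0.0103]
orientation: [-0.0, 0.966, 0.258, -0.002]
wrist_force: [-0.8, -0.1, -2.4]
finger_gap: 0.0565
clock: 28.95
tcp_pos: [0.5134, -0.3616, 0.0093]
orientation: [-0.0, 0.966, 0.258, -0.002]
wrist_force: [-0.3, -0.9, -3.0]
finger_gap: 0.0564
```

```bash
python3 -m inch '[[0,0,0.1,0,0,0,4.5],[0,0,0,0,0,0,4.5]]';python3 -m inch '[[0,0,0,0,0,0,6],[0,0,0,0,0,0,6.6],[0,0,0,0,0,0,7],[0,0,-2,0,0,0,7],[0,0,-3,0,0,0,7]]'
python3 -m inch '[[0,0,-4,0,0,0,7],[0,0,-3,0,0,0,7],[-4,-1,0,0,0,0,7],[-4,-3,0,0,0,0,7],[-4,-3,0,0,0,0,7]]'
python3 - <<'E'
from go import *
from fit import *
from workcell import vision
delta([.513,-.361,.2],down(-60))
for n in ("scene","top"):
    p=vision.read_camera(n); pickle.dump(p,open(n+"16.pkl","wb")); a=p["pixels"][:,:,::-1]
    a=a[140:310,80:490] if n=="scene" else a[120:300,100:450]
    cv2.imwrite(f"pics/{n}16.png",cv2.resize(a,None,fx=1.9,fy=1.9,interpolation=cv2.INTER_CUBIC))
    fit(p,.513,-.361,.045,.0185,.035); fit(p,.598,.1285,.03,.0165,.035); fit(p,.622,-.157,.065,.0125,.035)
    w=world(p)
    for x,y in((.513,-.361),(.598,.1285)):
        b=w[(np.hypot(w[:,0]-x,w[:,1]-y)<.035)&(w[:,2]>.015)]; print("z",np.percentile(b[:,2],[50,98]).round(4))
E
```

```text
clock: 29.15
tcp_pos: [0.5136, -0.3617, 0.0086]
orientation: [0.0, 0.966, 0.258, -0.002]
wrist_force: [0.1, -0.6, -2.2]
finger_gap: 0.0564
clock: 29.65
tcp_pos: [0.5124, -0.3604, 0.057]
orientation: [-0.002, 0.966, 0.258, -0.004]
wrist_force: [-0.3, -0.6, -0.1]
finger_gap: 0.0698
clock: 30.15
tcp_pos: [0.3742, -0.361, 0.1295]
orientation: [0.001, 0.966, 0.259, -0.002]
wrist_force: [-0.7, -0.1, 0.5]
finger_gap: 0.0698
t 30.15 tcp [ 0.3742 -0.361   0.1295] q [-0.92  0.26 -0.28  1.03 -0.    1.7 ] F [-0.7 -0.1  0.5] gap 0.0698
 rotvec deg (cur tool) [ 0.03  0.27 -0.02]  shift cm cur axes [11.99  6.94 -7.1 ]  shift cm in target axes [12.03  6.94 -7.05]
380 rect [ 514.5 -363. ] [57.5 55.6] 7.4 | pca ang 24.3 c [ 513.9 -363.6] size 57.0 54.8
161 rect [599.1 125.3] [32.8 32.2] 12.2 | pca ang 164.2 c [598.8 126.5] size 34.4 31.9
547 rect [ 624.7 -159.2] [109.5  24.7] 76.0 | pca ang 77.7 c [ 624.5 -159.2] size 109.0 23.5
z [0.0252 0.0282]
z [0.0228 0.0253]
312 rect [ 511.8 -361. ] [59.6 57.9] 19.7 | pca ang 89.1 c [ 513.2 -360.1] size 57.5 56.0
112 rect [602.4 124.1] [42.5 43.2] 0.1 | pca ang 33.0 c [603.2 127.3] size 37.7 40.7
370 rect [ 618.1 -158.4] [123.2  57.5] 76.1 | pca ang 76.1 c [ 618.6 -156.4] size 114.0 57.4
z [0.0267 0.0333]
z [0.024  0.0306]
```

View pics/scene16.png

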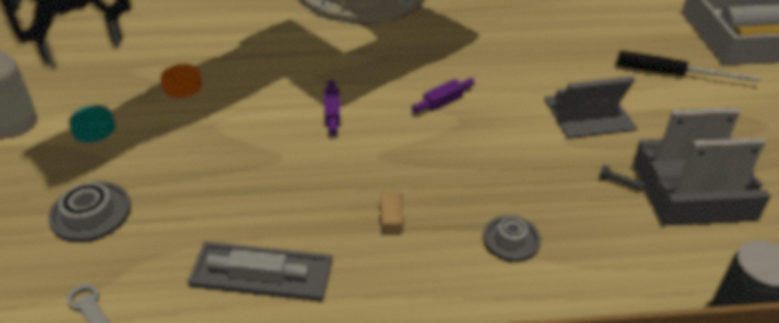

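View pics/top16.png

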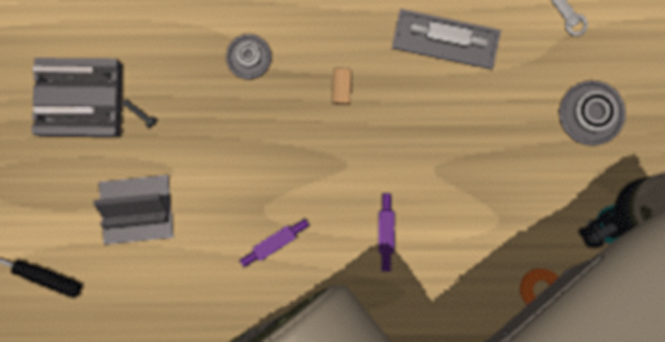

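Run:
```python
from h import *
for n in("scene16","top16"):
    p=pickle.load(open(n+".pkl","rb")); w=world(p); a=np.radians(77.4); d=np.array([np.cos(a),np.sin(a)])
    q=w[:,:2]-np.array([.6235,-.157]); s=q@d; t=q@np.array([-d[1],d[0]])
    for c in(-.042,-.02,0,.02,.042):
        b=w[(abs(s-c)<.009)&(abs(t)<.014)]; print(n,c,np.percentile(b[:,2],[75,95]).round(4))
    r=w[(abs(w[:,0]-.5095)<.012)&(abs(w[:,1]-.368)<.05)&(w[:,2]>.06)]; g=w[(abs(w[:,0]-.566)<.012)&(abs(w[:,1]-.368)<.05)&(w[:,2]>.06)]
    print("plate top",np.percentile(r[:,2],95),"fixed",np.percentile(g[:,2],95))
from workcell import workorder; print(workorder.hand_in())
```

```text
scene16 -0.042 [0.0219 0.0241]
scene16 -0.02 [0.0276 0.0288]
scene16 0 [0.0271 0.0282]
scene16 0.02 [0.0276 0.0292]
scene16 0.042 [0.0222 0.0239]
plate top 0.10533889821472728 fixed 0.10555693564140364
top16 -0.042 [0.0239 0.0275]
top16 -0.02 [0.0299 0.0327]
top16 0 [0.0296 0.0334]
top16 0.02 [0.0302 0.0346]
top16 0.042 [0.023  0.0281]
plate top 0.11011492449606096 fixed 0.11098859304554562
the job is handed in; nothing more can be done
None
```

All four parts are in their places, and the job was handed in at about 30 s. The hand-in reports no verdict.

| Part | Last check |
|---|---|
| Cover plate | Upright in the free slot, parallel to the fixed plate. Its top is within 1 mm of the fixed plate's top in both cameras. |
| Spindle | Level along its length in the trough, about 4–5 mm off its centre. |
| Small bearing | Flat and central in the small dish. |
| Large bearing | Flat and central in the large dish. |

The look-alikes were not touched, and the gripper stood clear of everything at hand-in.

**Disagreements:**
- The two cameras differed by about 4 mm in y and 2–4 mm in height, so I averaged their positions.
- The spindle touched the trough floor about 2 mm earlier than expected. It was probably held slightly tilted, and it lay flat after release.
- The last top-view size and position fits of the small bearing and spindle were spoiled by stray depth points, so those two rest on the scene camera and the picture.

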